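# Clear a jammed press: free the covers stuck across the chute and empty the die

### The job

The discharge chute of the small press has jammed: pressed covers have turned across it under the lower, bolted half of its yellow guard. Open the upper half of the guard (leave the lower half bolted), push the stuck covers back up the chute through the slot until they can be lifted out, and put all of them in the red reject tray; the good cover still lying in the die goes into the small brown wooden box. Finish with the upper guard shut again, and leave the tape measure beside the boxes where it is.

Things in the scene. Friction and masses are not known exactly. Their poses are not given: they have to be found in the camera images.
- press_line: press line, fixed: base plate, chute and lower die in one. Origin on the bench under the middle of the chute where it begins to narrow; own x across the chute (+x away from the robot), own y along it, uphill to the die at +y. The chute floor rises 15 deg towards +y and is 83.5 mm above the bench at own y = 0. Friction keeps a cover wherever it is left on the slope
- slot_low (a point): lower, closed end of the slot in the bolted lower leaf (yellow 4 mm sheet, underside 40 mm above the chute floor, it cannot open): middle line, top face, 44 mm above the floor. The slot is 44 mm wide: shut fingers fit down it, a cover cannot come up through it. The chute below is 58 mm wide inside here and widens evenly to 136 mm over the next 80 mm uphill
- slot_high (a point): upper, open end of the slot, where the lower leaf ends, 192 mm up the slope from slot_low and 112 mm from the press line's own y = 0: middle line, top face, 44 mm above the chute floor (square to it). The lowest cover is caught near own y = 0, where the chute begins to narrow; others may stand farther uphill, all still under the lower leaf
- lift_place (a point): point on the chute floor, middle line, in the middle of the 88 mm long part that the upper leaf uncovers, 42 mm up the slope from the end of the lower leaf and 48 mm from the open head; the chute is 136 mm wide inside here, walls 40 mm high. A cover lying here is clear of the lower leaf and can be lifted out
- upper_leaf (a joint): angle of the upper yellow leaf, rad: 0 shut on the chute, up to 1.92 leaning back; hinged along the far side of the chute. The hinge is stiff (0.28 N m) and the leaf stays where it is left; 220 g, 4 mm sheet. It may start a little ajar
- upper_leaf_handle (a point): middle of the upper leaf's black bar handle: a round bar 10 mm thick, 60 mm long between its posts, parallel to the hinge (along the slope), 26 mm clear above the sheet; 153 mm from the hinge along the leaf; the free edge lies 20 mm farther out
- upper_leaf_hinge (a point): point on the hinge line of the upper leaf, abreast of the handle's middle; it turns with the leaf: own y along the hinge, uphill; own x from the free edge towards the hinge. The handle lies at own x = -153, z = +32 mm
- lower_bolt (a joint): barrel bolt on the near rim of the lower leaf, steel with a small black ball: 0 home, 0.02 m drawn; it has to stay home
- die_cavity (a point): centre of the floor of the die's cavity, 121 mm above the bench: a level recess 115.5 (press x) x 39.5 (press y) x 9 mm deep in the top of the lower die, at the head of the chute; two guide pillars 16 mm thick stand 7 mm above its face, 88 mm away on the far side
- jam_cover_1_centre (a point): The lowest cover jammed across the chute, always there. Pressed steel cover, 140 g: flat flange 112 (own x) x 36 (own y) x 5 mm; mid-way a raised closed dome 50 (own x) x 34 (own y) mm, 30 mm high over all. Point: its centre, 15 mm above its underside; own z out of the dome
- jam_cover_2_centre (a point): A cover in the chute uphill of the first, absent in some runs. Pressed steel cover, 140 g: flat flange 112 (own x) x 36 (own y) x 5 mm; mid-way a raised closed dome 50 (own x) x 34 (own y) mm, 30 mm high over all. Point: its centre, 15 mm above its underside; own z out of the dome
- jam_cover_3_centre (a point): A cover in the chute uphill of the others, absent in some runs. Pressed steel cover, 140 g: flat flange 112 (own x) x 36 (own y) x 5 mm; mid-way a raised closed dome 50 (own x) x 34 (own y) mm, 30 mm high over all. Point: its centre, 15 mm above its underside; own z out of the dome
- die_cover_centre (a point): The good cover, dome up in the die's cavity, its flange inside the recess. Pressed steel cover, 140 g: flat flange 112 (own x) x 36 (own y) x 5 mm; mid-way a raised closed dome 50 (own x) x 34 (own y) mm, 30 mm high over all. Point: its centre, 15 mm above its underside; own z out of the dome
- red_tray: red plastic reject tray, loose, 450 g, 200 (own x) x 155 (own y) x 55 mm, origin under its middle; inside 190 x 145 mm, floor 5 mm above its underside; for the jammed covers, up to three side by side across it
- wood_box: small brown wooden box, loose, 350 g, 160 (own x) x 110 (own y) x 55 mm, origin under its middle; inside 148 x 98 mm, floor 6 mm above its underside; for the cover from the die
- tape_measure: yellow and black tape measure, loose, 32 x 77 x 68 mm, origin under its middle; stays where it is

How it is judged (in metres and radians):
On the way, in this order (a step that is already met when the one before it is completed fails the run):
1. the upper leaf has been swung well open (more than 1.2 rad) (value of joint upper_leaf above 1.2 rad), for 0.2 s.
2. every jammed cover lies in the red tray and the die's cover in the wooden box (x of jam_cover_1_centre in the frame of red_tray between -0.085 and 0.085 m and y of jam_cover_1_centre in the frame of red_tray between -0.062 and 0.062 m and z of jam_cover_1_centre in the frame of red_tray between 0.01 and 0.06 m and x of jam_cover_2_centre in the frame of red_tray between -0.085 and 0.085 m and y of jam_cover_2_centre in the frame of red_tray between -0.062 and 0.062 m and z of jam_cover_2_centre in the frame of red_tray between 0.01 and 0.06 m and x of jam_cover_3_centre in the frame of red_tray between -0.085 and 0.085 m and y of jam_cover_3_centre in the frame of red_tray between -0.062 and 0.062 m and z of jam_cover_3_centre in the frame of red_tray between 0.01 and 0.06 m and x of die_cover_centre in the frame of wood_box between -0.07 and 0.07 m and y of die_cover_centre in the frame of wood_box between -0.045 and 0.045 m and z of die_cover_centre in the frame of wood_box between 0.01 and 0.045 m), for 0.2 s.
At the end, for the whole second after the job is handed in: all the covers that were in the chute lie inside the red tray and the die's cover inside the small wooden box (below the rims, at rest), the upper leaf is shut (within 0.08 rad) and the lower leaf's bolt is home (within 6 mm) (all of step 2 and value of joint upper_leaf below 0.08 rad and value of joint lower_bolt below 0.006 m and linear speed of each of jam_cover_1, jam_cover_2, jam_cover_3, die_cover below 0.03 m/s); the robot touches nothing.
It fails at once if the bolt of the lower leaf is drawn by more than 6 mm (value of joint lower_bolt above 0.006 m).
It fails at once if the tape measure is shoved more than 4 cm (distance of tape_measure from where it was at the start of the episode above 0.04 m).
Of jam_cover_2, jam_cover_3 only 1 to 2 are there at a start; the rules pass over those that are not, and their reading is None.
At some moment in a run one of red_tray, wood_box may be knocked a few centimetres aside while the robot is not near it.
It also fails if it takes over 210 s, if anything falls off the work surface, if the arm or the gripper's body presses on something with over 40 N, if the wrist force passes 120 N, or if a joint passes its speed limit or range.

### The arm

A 6-joint arm with a two-finger parallel gripper is mounted at the origin on a cart in front of the work surface, level with it; the furniture and walls round the work are solid. World frame = base frame: x ahead of the robot, y to its left, z up, the work surface at z = 0. Lengths are in m, angles in degrees, forces in N, time in s.
With the tool pointing down it reaches from about 0.35 to 1 m from the base axis. Payload 7.1 kg.
Tool frame: the origin (TCP) lies at the very end of the fingers, on their centre line; the grasp point (between the pads) lies ctrl.hold_point_z behind it (ctrl.hold_point_z is the distance from the TCP to the grasp point, in m); x points along the fingers, z is the direction in which the jaws open and shut, and the axes are right-handed (so a half turn about x gives the same grasp; the last joint's range is limited). The gripper opens to 85 mm and grips with 20 to 120 N. Pads are 22 mm wide; open, the fingers measure 114 mm over their backs; the gripper's body (76 mm by 85 mm) begins 54 mm behind the grasp point. The pads swing forward as they close: fully open they stand 13 mm farther back than shut.
Start: joints at [65.604, 24.242, 93.386, -0, 62.372, -1.089], TCP at [0.247, 0.574, 0.231] pointing down, gripper open.
Joint ranges: [-172.04, 172.04], [-51.8, 120.97], [4.93, 147.93], [-75.15, 255.16], [6.16, 154.13], [-145.62, 145.62]. Speed limits (degrees/s): [136.94, 136.94, 172.46, 180, 180, 180].

### API

Orientations are given as a 3x3 rotation matrix whose columns are the frame's x, y, z axes.
In Python, from workcell import ctrl gives the robot as it stands.
- The arm moves only by the tool jog_arm, never from a script. Its arguments are lists of equal length, an entry for each row: "dp": the shift along the tool's x, y, z in cm, a list of three; "turn": the turn about the tool's x in degrees; "gripper": the opening, from -1 (shut) to 1 (fully open). In form: {"dp": [[tx, ty, tz], ...], "turn": [turn, ...], "gripper": [gripper, ...]}. A call has 1 to 8 rows; each row is the pose to reach, as a shift and turn from the pose commanded when the call began, along the tool's axes at that moment; what a row does not reach only later rows make up. A row lasts 1/10 s, in which the tool goes at most 50 mm and 8.59 degrees, less where a joint would pass 70% of its speed; a pose out of reach is approached as far as the arm can. A call with a gripper value outside its range is refused whole. The fingers move at their own pace and stop on an object; "squeeze" is the grip in N (left out, the last holds). Time passes only in rows, so rows that repeat a pose let the fingers close. It gives the time, the measured TCP pose, the force and the opening at its end, in the units of the state.
- ctrl.observe(): the state, without advancing time (a new reading comes with each control period).
- ctrl.read_camera(name): name is "side" or "top"; returns a dict with "frame" (420x560x3 uint8, blue, green, red), "depth" (420x560 float32, m along the optical axis (not along the pixel's ray), 0 where there is no reading), "intrinsics" (3x3 intrinsics, pixels), "k1" (the pictures are not rectified: a ray, as slopes to the right and down, at radius r is drawn at 1 + k1 r^2 times it, then the intrinsics apply), "R" (3x3) and "t" (3): a world point X has camera coordinates R X + t. Camera axes: x right, y down, z forward; pixel columns grow to the right and rows downward; lengths in m; the calibration is good to about 2 mm. A picture is of the moment at which its call begins.
- ctrl.job_done(): hands the job in, once; it reports no verdict.
The state is a dict: "t": time; "joints": joint angles; "qd": joint speeds; "joint_torque": joint torques, N m; "eef_pos": TCP position; "orientation": TCP orientation; "ft_force": force on the tool from outside, world axes, zero at the start; "ft_torque": the same for the moment, N m; "opening": finger opening in m.
Only numpy, scipy, OpenCV 4.12 (cv2) and the standard library are available. Lean on these libraries where they do the work, as an engineer would, in place of code of your own. Each camera call takes 0.05 s, during which the arm holds its last target. There are 200 camera calls.

## Working session

There is one attempt and no reset: what is moved stays moved. The work goes in short steps, Python scripts to look and compute and a tool call to move; the robot and the scene stay as the last step left them, time stands still between calls to the robot, and variables do not carry over. Pictures are saved under pics/ and viewed, about 12 in all and at most 16, crops included, and the job is handed in when it is done.

Besides the shell and the picture viewer there is one more tool, called after "Request:" by a JSON object that holds its "method" and its "body". jog_arm: Moves the arm, as the interface text tells. Its arguments: {"type":"object","properties":{"dp":{"type":"array"},"turn":{"type":"array"},"gripper":{"type":"array"},"squeeze":{"type":"number"}},"required":["dp","turn","gripper"]}

```bash
ls; mkdir -p pics; cat > h.py <<'E'
import numpy as np, cv2
from workcell import ctrl
def cam(n):
    return ctrl.read_camera(n)
def pts(c):
    h,w=c['depth'].shape; K=np.array(c['intrinsics'],float)
    u,v=np.meshgrid(np.arange(w),np.arange(h))
    d=cv2.undistortPoints(np.stack([u,v],-1).reshape(-1,1,2).astype(np.float64),K,np.array([c['k1'],0,0,0,0.])).reshape(h,w,2)
    z=c['depth'].astype(float)
    P=np.stack([d[...,0]*z,d[...,1]*z,z],-1)
    W=(P-np.array(c['t']))@np.array(c['R'])
    W[z==0]=np.nan
    return W
def proj(c,X):
    X=np.atleast_2d(X); p=X@np.array(c['R']).T+np.array(c['t'])
    s=p[:,:2]/p[:,2:]; r2=(s**2).sum(1,keepdims=True); s=s*(1+c['k1']*r2)
    K=np.array(c['intrinsics']); return s@K[:2,:2].T+K[:2,2]
def shift(target):
    "TCP shift to world target, in cm along the tool's axes"
    o=ctrl.observe(); return np.round((np.array(target)-o['eef_pos'])@np.array(o['orientation'])*100,2)
E
python3 - <<'E'
from h import *
import pickle
for n in('side','top'):
    c=cam(n); cv2.imwrite(f'pics/{n}0.png',cv2.resize(c['frame'],(800,600))); pickle.dump(dict(c),open(f'{n}0.pkl','wb'))
    print(n,np.round(-np.array(c['R']).T@np.array(c['t']),3),np.round(np.array(c['R']),2).tolist(),c['intrinsics'],c['k1'])
o=ctrl.observe();print({k:np.round(v,3).tolist() for k,v in o.items()}, ctrl.hold_point_z)
E
```

```text
pics
side [ 0.532 -1.012  1.024] [[1.0, 0.07, 0.0], [0.05, -0.65, -0.76], [-0.05, 0.76, -0.65]] [[419.2617309    0.         274.78273063]
 [  0.         419.2617309  208.73126737]
 [  0.           0.           1.        ]] -0.12905454099834787
top [ 0.282 -0.002  1.547] [[0.01, -1.0, 0.01], [-0.99, -0.01, -0.11], [0.11, -0.01, -0.99]] [[427.72034771   0.         278.85471854]
 [  0.         427.72034771 205.02923467]
 [  0.           0.           1.        ]] -0.10652979766693632
{'t': 0.1, 'joints': [65.604, 24.28, 93.426, -0.002, 62.373, -1.087], 'qd': [-0.009, -0.095, -0.166, -0.075, 0.006, 0.038], 'joint_torque': [0.0, -55.843, -28.244, 0.0, 0.003, 0.0], 'eef_pos': [0.247, 0.574, 0.231], 'orientation': [[-0.001, -0.918, 0.396], [-0.001, 0.396, 0.918], [-1.0, 0.0, -0.001]], 'ft_force': [0.586, -0.996, 0.85], 'ft_torque': [-0.017, -0.053, -0.003], 'opening': 0.086} 0.0187
```

View pics/top0.png

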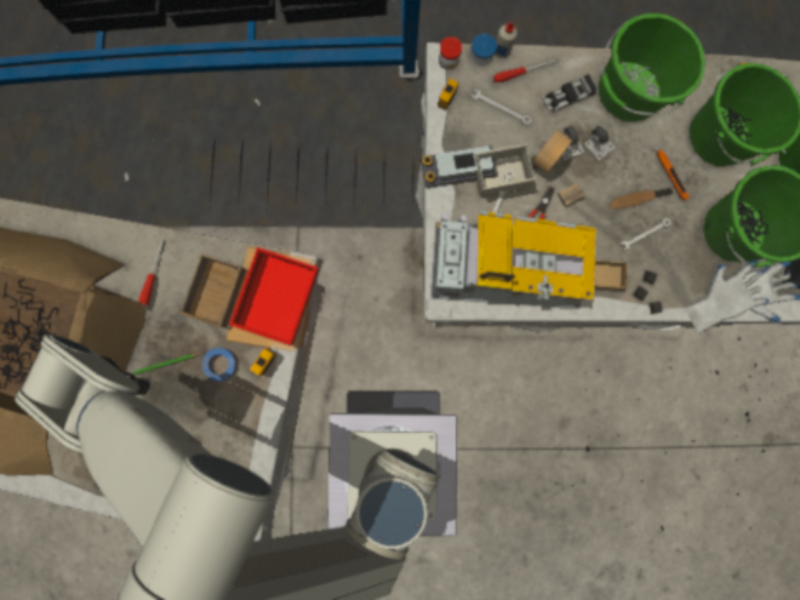

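View pics/side0.png

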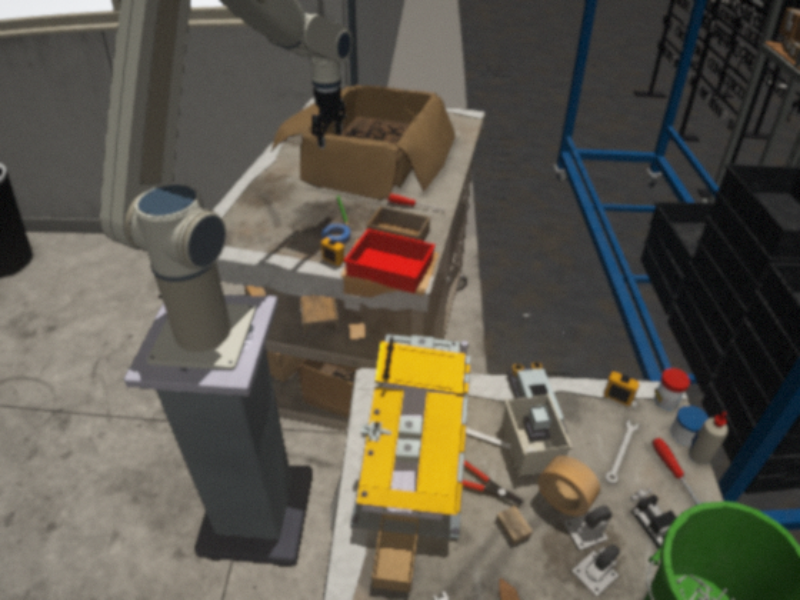

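The top view shows the red tray at (275,297) and the wood box at (212,292). The tape measure is at (262,362). The press is at (435-625, 215-305), with domes showing in the slot at (533,262) and (548,262). I'll zoom in next and measure from the depth.

```bash
python3 - <<'E'
from h import *
import pickle
T=pickle.load(open('top0.pkl','rb'));S=pickle.load(open('side0.pkl','rb'))
a=cv2.resize(T['frame'][140:225,300:445],None,fx=5.5,fy=5.5,interpolation=cv2.INTER_CUBIC)[:300*2]
b=cv2.resize(S['frame'][230:390,235:345],None,fx=3.6,fy=3.6,interpolation=cv2.INTER_CUBIC)
cv2.imwrite('pics/ta.png',a);cv2.imwrite('pics/sb.png',b);print(a.shape,b.shape)
for n,c in(('T',T),('S',S)):
    W=pts(c);f=c['frame'].astype(int)
    hsv=cv2.cvtColor(c['frame'],cv2.COLOR_BGR2HSV)
    red=((hsv[...,0]<6)|(hsv[...,0]>174))&(hsv[...,1]>180)&(hsv[...,2]>100)
    m=red&(W[...,1]>0.1)&(W[...,1]<.6)&(W[...,2]<.15)
    P=W[m]; 
    rim=P[(P[:,2]>.045)&(P[:,2]<.07)];print(n,'red rim',len(rim),cv2.minAreaRect((rim[:,:2]*1000).astype(np.float32)),np.median(rim[:,2]),'floor',np.percentile(P[:,2],5))
    yel=(abs(hsv[...,0].astype(int)-25)<5)&(hsv[...,1]>180)
    m=yel&(W[...,1]<0)&(W[...,0]>.3)&(W[...,0]<.8)&(W[...,1]>-.8)&(W[...,2]>.06)
    P=W[m];print('yellow',len(P),P.min(0),P.max(0),cv2.minAreaRect((P[:,:2]*1000).astype(np.float32)))
E
```

```text
(468, 798, 3) (576, 396, 3)
T red rim 459 ((441.6456604003906, 298.87811279296875), (165.148681640625, 202.04119873046875), 72.36863708496094) 0.055467392221778086 floor -0.0006431227393079974
yellow 3152 [ 0.43877226 -0.48975273  0.08905813] [ 0.62640987 -0.18469099  0.22552683] ((533.1265869140625, -335.49853515625), (302.6427917480469, 176.1105194091797), 86.27641296386719)
S red rim 443 ((443.65447998046875, 304.3830871582031), (182.7822265625, 205.12939453125), 71.95206451416016) 0.0545798621479902 floor 0.003952151000612736
yellow 5524 [ 0.43964499 -0.49228484  0.06044318] [ 0.62966332 -0.16711021  0.22405951] ((536.3244018554688, -324.9529113769531), (326.48944091796875, 177.4582977294922), 86.50119018554688)
```

View pics/ta.png

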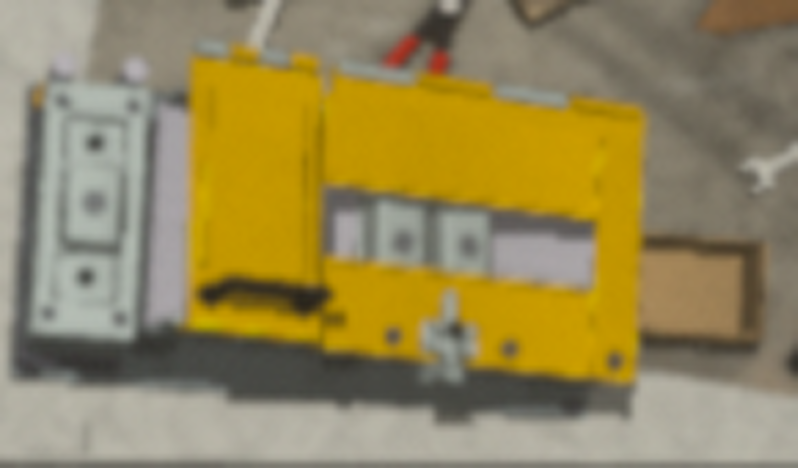

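View pics/sb.png

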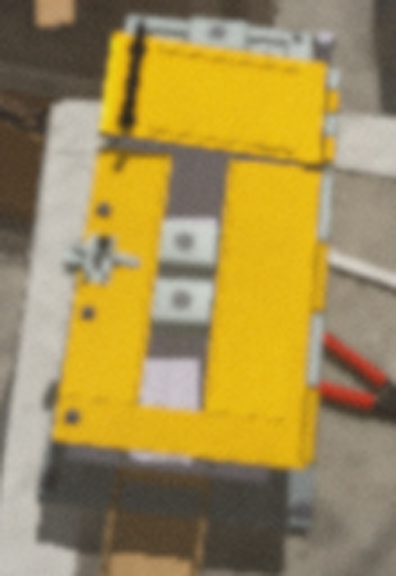

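Two jammed covers show in the slot, with domes at crop (402,235) and (465,240). The upper leaf looks shut, its black handle is near (265,293), and the die cover is at (95,195). Next I'll fit the press pose, the box, the tape and the leaf angle.

```bash
cat > fit.py <<'E'
from h import *
import pickle
T=pickle.load(open('top0.pkl','rb'));S=pickle.load(open('side0.pkl','rb'))
def ray(c,uv):
    K=np.array(c['intrinsics'],float);d=cv2.undistortPoints(np.array(uv,float).reshape(-1,1,2),K,np.array([c['k1'],0,0,0,0.])).reshape(-1,2)
    R=np.array(c['R']);o=-R.T@np.array(c['t']);return o,np.c_[d,np.ones(len(d))]@R
def hit(c,uv,n,d0):
    o,r=ray(c,uv);return o+r*((d0-o@n)/(r@n))[:,None]
if __name__=='__main__':
    for nm,c,uv in(('T',T,np.array([(325,188),(325,260),(597,218),(597,290)])/5.5+[300,140]),('S',S,np.array([(228,158),(172,153),(203,410),(140,405)])/3.6+[235,230])):
        W=pts(c);hsv=cv2.cvtColor(c['frame'],cv2.COLOR_BGR2HSV)
        yel=(abs(hsv[...,0].astype(int)-25)<5)&(hsv[...,1]>180)
        for lab,(lo,hi) in dict(lower=(-.48,-.29),upper=(-.25,-.19)).items():
            m=yel&(W[...,1]<hi)&(W[...,1]>lo)&(W[...,0]>.44)&(W[...,0]<.63)&(W[...,2]>.08)
            P=W[m]
            for _ in range(4):
                A=np.c_[P[:,:2],np.ones(len(P))];q=np.linalg.lstsq(A,P[:,2],rcond=None)[0];r=P[:,2]-A@q;P=P[abs(r)<2.5*r.std()+1e-4]
            n=np.array([-q[0],-q[1],1]);n/=np.linalg.norm(n);d0=q[2]*n[2]
            print(nm,lab,len(P),'std',r.std(),'tilt',np.degrees(np.arccos(n[2])),'downhill az',np.degrees(np.arctan2(n[1],n[0])),'n',n.round(3))
            if lab=='lower':
                H=hit(c,uv,n,d0);print(H.round(4).tolist());hi_,lo_=H[:2].mean(0),H[2:].mean(0)
                print('high',hi_,'low',lo_,'len',np.linalg.norm(hi_-lo_),'yaw of y',np.degrees(np.arctan2(*(hi_-lo_)[[1,0]])),'widths',np.linalg.norm(H[0]-H[1]),np.linalg.norm(H[2]-H[3]))
    # box/tape
    W=pts(T)
    for nm,(u0,u1,v0,v1) in dict(box=(185,242,250,330),tape=(245,280,340,380)).items():
        s=.7;P=W[int(v0*s):int(v1*s),int(u0*s):int(u1*s)].reshape(-1,3);h=P[:,2]
        print(nm,np.histogram(h,bins=np.arange(-.01,.1,.01))[0])
        k=P[(h>.045)&(h<.08)]
        print(cv2.minAreaRect((k[:,:2]*1000).astype(np.float32)))
E
python3 fit.py
```

```text
T lower 1769 std 0.002735481893160468 tilt 15.130650261155 downhill az -93.71340562975827 n [-0.017 -0.26   0.965]
[[0.5459, -0.2751, 0.1535], [0.502, -0.2747, 0.1529], [0.5387, -0.4576, 0.1041], [0.493, -0.4565, 0.1036]]
high [ 0.52393658 -0.2749141   0.15318445] low [ 0.51589617 -0.45709129  0.10388732] len 0.18890045976888567 yaw of y 87.47288561965905 widths 0.04394308695857134 0.045717878090458255
T upper 808 std 0.002674002341490813 tilt 16.910000671566127 downhill az -72.03962898131074 n [ 0.09  -0.277  0.957]
S lower 3391 std 0.0019488800842543466 tilt 14.86306241219688 downhill az -93.91273644355911 n [-0.018 -0.256  0.967]
[[0.5504, -0.2727, 0.1558], [0.5084, -0.2705, 0.1556], [0.5402, -0.4577, 0.1066], [0.497, -0.4564, 0.1062]]
high [ 0.52939413 -0.27162423  0.15570424] low [ 0.51860455 -0.45709725  0.10640104] len 0.19221722740939698 yaw of y 86.67066562388398 widths 0.04213169609751459 0.043305653079590396
S upper 1088 std 0.001966171171818884 tilt 17.116205074408892 downhill az -71.3110902583287 n [ 0.094 -0.279  0.956]
box [522 885 173  92  76 111 285  19   0   0]
((448.426513671875, 435.0155334472656), (160.68450927734375, 158.0731201171875), 72.7499771118164)
tape [318 173  12   9  10  12  90  85   6   0]
((294.721923828125, 313.2440185546875), (32.24959182739258, 101.60842895507812), 58.364112854003906)
```

The press fit is good: the slot measures 189–192 mm long against 192 given, 44 mm wide, at a 15° tilt, and its heights match. Yaw is about -3.5° and the upper leaf is roughly 0.1 rad ajar. That leaves the handle, covers, die cover, box and tape.

```bash
cat >> h.py <<'E'
YAW=np.radians(-3.5); EX=np.array([np.cos(YAW),np.sin(YAW),0]); EY=np.array([-np.sin(YAW),np.cos(YAW),0]); O=np.array([.5217,-.3693,0])
def press(x,s,n=0):
    "world point at press x, slope distance s, height n square to the floor (m)"
    a=np.radians(15); return O+x*EX+(s*np.cos(a)-n*np.sin(a))*EY+np.array([0,0,.0835+s*np.sin(a)+n*np.cos(a)])
def topress(W):
    d=W-O; a=np.radians(15); y=d@EY; z=d[...,2]-.0835
    return np.stack([d@EX, y*np.cos(a)+z*np.sin(a), -y*np.sin(a)+z*np.cos(a)],-1)
E
python3 - <<'E'
from h import *
from fit import T,S
for nm,c in(('T',T),('S',S)):
    W=pts(c);hsv=cv2.cvtColor(c['frame'],cv2.COLOR_BGR2HSV);Q=topress(W)
    # handle: dark, over the upper leaf
    m=(hsv[...,2]<60)&(abs(Q[...,0]+.065)<.04)&(Q[...,1]>.1)&(Q[...,1]<.21)&(Q[...,2]>.06)&(Q[...,2]<.12)
    P=Q[m];print(nm,'handle n',m.sum(),'px',np.argwhere(m).mean(0).round(),'median pressframe',np.median(P,0).round(4),P.min(0).round(3),P.max(0).round(3),'world',np.nanmedian(W[m],0).round(4))
    # leaf z by x at mid of the upper leaf
    yel=(abs(hsv[...,0].astype(int)-25)<5)&(hsv[...,1]>180)
    m=yel&(Q[...,1]>.125)&(Q[...,1]<.19)&(abs(Q[...,0])<.1);P=Q[m];print('leaf slope n/x',np.polyfit(P[:,0],P[:,2],1),P[:,0].min(),P[:,0].max())
    # domes
    m=(abs(Q[...,0])<.02)&(Q[...,1]>-.08)&(Q[...,1]<.11)&(Q[...,2]>.02)&(Q[...,2]<.04);P=Q[m]
    print('dome s hist',list(zip(np.arange(-.08,.112,.008).round(3),np.histogram(P[:,1],bins=np.arange(-.08,.12,.008))[0])),np.median(P[:,2]))
    # die cover: top ~ .151
    d=W-O;x=d@EX;y=d@EY;m=(abs(x)<.06)&(y>.2)&(y<.32)&(abs(W[...,2]-.151)<.006);print('die dome',m.sum(),x[m].min(),x[m].max(),y[m].min(),y[m].max(),np.median(W[m],0), np.median(x[m]),np.median(y[m]))
    # box: rim not red
    red=((hsv[...,0]<8)|(hsv[...,0]>172))&(hsv[...,1]>170)
    red=cv2.dilate(red.astype(np.uint8),np.ones((3,3)))>0
    m=~red&(W[...,2]>.042)&(W[...,2]<.066)&(W[...,0]>.3)&(W[...,0]<.6)&(W[...,1]>.3)&(W[...,1]<.52)
    n,l,st,_=cv2.connectedComponentsWithStats(m.astype(np.uint8))
    k=1+st[1:,4].argmax();P=W[l==k];print('box',len(P),cv2.minAreaRect((P[:,:2]*1000).astype(np.float32)))
    m=(W[...,2]>.055)&(W[...,2]<.08)&(W[...,0]>.24)&(W[...,0]<.36)&(W[...,1]>.25)&(W[...,1]<.37);P=W[m];print('tape',len(P),np.median(P,0),P.min(0),P.max(0))
E
```

```text
T handle n 27 px [193. 350.] median pressframe [-0.0563  0.1557  0.0917] [-0.059  0.134  0.062] [-0.053  0.197  0.101] world [ 0.4738 -0.2418  0.2142]
leaf slope n/x [-0.11546643  0.05354166] -0.07742305156813493 0.09772162209209968
dome s hist [(np.float64(-0.08), np.int64(0)), (np.float64(-0.072), np.int64(0)), (np.float64(-0.064), np.int64(0)), (np.float64(-0.056), np.int64(0)), (np.float64(-0.048), np.int64(0)), (np.float64(-0.04), np.int64(0)), (np.float64(-0.032), np.int64(0)), (np.float64(-0.024), np.int64(0)), (np.float64(-0.016), np.int64(7)), (np.float64(-0.008), np.int64(25)), (np.float64(-0.0), np.int64(21)), (np.float64(0.008), np.int64(23)), (np.float64(0.016), np.int64(30)), (np.float64(0.024), np.int64(1)), (np.float64(0.032), np.int64(19)), (np.float64(0.04), np.int64(23)), (np.float64(0.048), np.int64(22)), (np.float64(0.056), np.int64(23)), (np.float64(0.064), np.int64(21)), (np.float64(0.072), np.int64(0)), (np.float64(0.08), np.int64(0)), (np.float64(0.088), np.int64(0)), (np.float64(0.096), np.int64(0)), (np.float64(0.104), np.int64(0))] 0.028099803097110104
die
[... 1186 characters left out ...]
t64(41)), (np.float64(0.048), np.int64(41)), (np.float64(0.056), np.int64(43)), (np.float64(0.064), np.int64(6)), (np.float64(0.072), np.int64(0)), (np.float64(0.08), np.int64(0)), (np.float64(0.088), np.int64(0)), (np.float64(0.096), np.int64(0)), (np.float64(0.104), np.int64(0))] 0.03020838562612426
die dome 127 -0.02472252374327179 0.025326076368715977 0.21670419593450402 0.2496657284720989 [ 0.5373294  -0.13627859  0.15282638] 0.0012758660203903926 0.23362034247755536
box 253 ((454.32806396484375, 456.3031005859375), (119.61239624023438, 161.3487548828125), 72.96778869628906)
tape 120 [0.29143286 0.31484768 0.06156817] [0.24631792 0.25062037 0.0555545 ] [0.35918535 0.3693218  0.07425575]
```

Both covers lie across the chute, cover 1 at s≈3 mm and cover 2 at s≈50 mm. The die cover is at press y 0.235. The leaf is about 0.13 rad ajar with the hinge near x=0.09, n=0.042, and the handle measures (-0.056, 0.156, 0.092), which agrees with the geometry.

```bash
cat >> h.py <<'E'
HG=(.09,.156,.042)
def handle(th): return press(HG[0]-.153*np.cos(th)+.032*np.sin(th),HG[1],HG[2]+.153*np.sin(th)+.032*np.cos(th))
def turn_to(az):
    "turn (deg) bringing the jaw axis to azimuth az, modulo a half turn"
    z=np.array(ctrl.observe()['orientation'])[:,2]; d=np.degrees(np.arctan2(z[1],z[0]))-az; return (d+90)%180-90
E
python3 - <<'E'
from h import *
h=handle(.13);print('handle',h, [handle(t).round(3).tolist() for t in(0,.7,1.5)])
print('hover',shift(h+[0,0,.10]), turn_to(-3.5),'mid',shift([.42,.3,.42]))
E
```

```text
handle [ 0.47196739 -0.23955361  0.21425166] [[0.467, -0.234, 0.195], [0.522, -0.261, 0.283], [0.639, -0.277, 0.314]]
hover [ -8.27 -52.83 -65.79] 70.192265569298 mid [-18.91 -26.71 -18.31]
```

Request:
{"method": "jog_arm", "body": {"dp": [[-5,0,0],[-10,-3,-2],[-15,-7,-5],[-19,-11,-8],[-19,-15,-11],[-19,-19,-14],[-19,-23,-16.5],[-19,-26.7,-18.3]], "turn": [8.5,17,25.5,34,42.5,51,59.5,68], "gripper": [0.2,0.2,0.2,0.2,0.2,0.2,0.2,0.2]}}

```text
t: 0.9
eef_pos: [0.4046, 0.3195, 0.421]
orientation: [[0.001, 0.028, 1.0], [0.001, 1.0, -0.028], [-1.0, 0.001, 0.001]]
ft_force: [0.0, 0.7, 0.1]
opening: 0.0513
```

```bash
python3 - <<'E'
from h import *
o=ctrl.observe();print(o['t'],o['eef_pos'],o['opening'],o['joints'],o['ft_force'])
h=handle(.13);print('hover',shift(h+[0,0,.10]), turn_to(-3.5))
E
```

```text
0.9 [0.40457326 0.31951797 0.42102095] 0.05129201173149804 [3.69766172e+01 4.89326364e+00 9.39872179e+01 2.01781658e-03
 8.10744309e+01 3.85988905e+01] [0.02999374 0.67663875 0.0533851 ]
hover [ 10.65 -55.7    8.31] 1.8774056334880669
```

Request:
{"method": "jog_arm", "body": {"dp": [[0,-5,1],[0,-12,2],[0,-19,3],[0,-26,4],[0,-33,5],[2,-40,6],[5,-47,6.5],[8,-54,6.8]], "turn": [1.9,1.9,1.9,1.9,1.9,1.9,1.9,1.9], "gripper": [0.2,0.2,0.2,0.2,0.2,0.2,0.2,0.2]}}

```text
t: 1.7
eef_pos: [0.4501, -0.0737, 0.3871]
orientation: [[0.001, 0.056, 0.998], [-0.0, 0.998, -0.056], [-1.0, -0.0, 0.001]]
ft_force: [1.1, 0.4, -0.3]
opening: 0.0511
```

Request:
{"method": "jog_arm", "body": {"dp": [[0,0,0],[0,0,0],[0,0,0],[0,0,0]], "turn": [0,0,0,0], "gripper": [0.2,0.2,0.2,0.2]}}

```text
t: 2.1
eef_pos: [0.4504, -0.0705, 0.3875]
orientation: [[0.001, 0.054, 0.999], [0.0, 0.999, -0.054], [-1.0, 0.0, 0.001]]
ft_force: [-0.6, 1.1, 0.4]
opening: 0.0516
```

```bash
python3 - <<'E'
from h import *
o=ctrl.observe();print(o['t'],o['eef_pos'],o['opening'],o['ft_force'])
h=handle(.13);print('grasp',shift(h-[0,0,.0187]), turn_to(-3.5))
E
```

```text
2.1 [ 0.45035236 -0.07045456  0.38746023] 0.05157529391437374 [-0.56821166  1.08542411  0.43603171]
grasp [ 19.19 -16.77   3.06] 0.4083380403858996
```

Request:
{"method": "jog_arm", "body": {"dp": [[3,-4,0.8],[6,-8,1.6],[9,-12,2.4],[11,-15,2.8],[11,-16.8,3.1],[11,-16.8,3.1],[11,-16.8,3.1],[11,-16.8,3.1]], "turn": [0.4,0.4,0.4,0.4,0.4,0.4,0.4,0.4], "gripper": [0.2,0.2,0.2,0.2,0.2,0.2,0.2,0.2]}}

```text
t: 2.9
eef_pos: [0.4723, -0.24, 0.2784]
orientation: [[0.002, 0.061, 0.998], [-0.001, 0.998, -0.061], [-1.0, -0.0, 0.002]]
ft_force: [0.0, -1.4, 0.3]
opening: 0.0511
```

```bash
python3 - <<'E'
from h import *
o=ctrl.observe();print(o['t'],o['eef_pos'],o['opening'],o['ft_force'])
h=handle(.13);print('grasp',shift(h-[0,0,.0187]), turn_to(-3.5))
for n,(a,b,e,d) in dict(side=(180,330,235,360),top=(140,225,300,420)).items():
    c=cam(n);cv2.circle(c['frame'],tuple(proj(c,h)[0].round().astype(int)),1,(0,0,255),-1)
    cv2.imwrite(f'pics/{n}1.png',cv2.resize(c['frame'][a:b,e:d],None,fx=4,fy=4,interpolation=cv2.INTER_CUBIC))
a=cv2.imread('pics/side1.png');b=cv2.imread('pics/top1.png');m=np.zeros((600,800,3),np.uint8);bb=cv2.resize(b,(300,212));m[:,:500]=a;m[:212,500:]=bb;cv2.imwrite('pics/m1.png',m)
E
```

```text
2.9 [ 0.47234156 -0.23997624  0.27837834] 0.051114348009551176 [ 0.02486763 -1.36719511  0.26356776]
grasp [ 8.28  0.04 -0.06] -0.023536470983458457
```

View pics/m1.png

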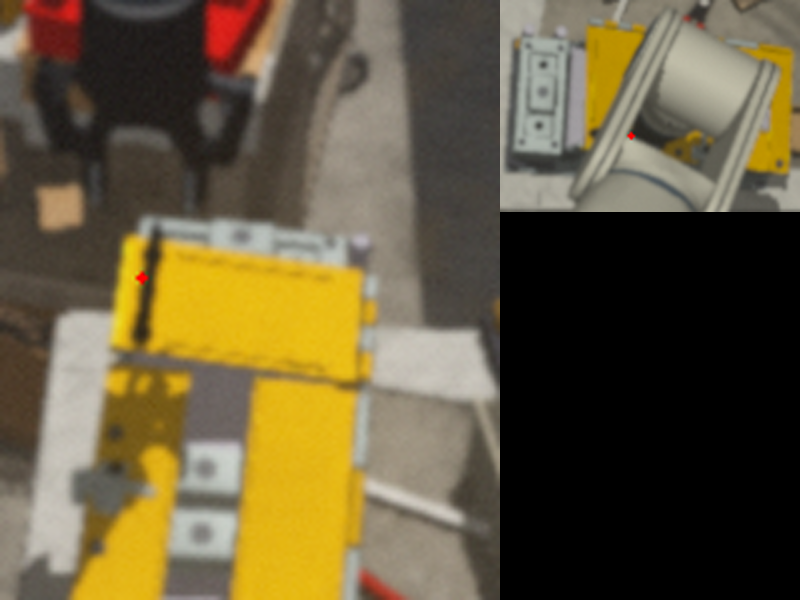

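In the side crop, the handle bar runs from (155,235) to (142,340) and the predicted red dot at (142,278) lands on it to within about 4 mm. The open fingers at (95,190) and (190,190) straddle it, so I'm descending and gripping.

Request:
{"method": "jog_arm", "body": {"dp": [[2,0,0.2],[4,0,0.2],[6,0,0.2],[7.5,0,0.2],[8.1,0,0.2],[8.1,0,0.2],[8.1,0,0.2],[8.1,0,0.2]], "turn": [0,0,0,0,0,0,0,0], "gripper": [0.2,0.2,0.2,0.2,0.2,0.2,0.2,0.2]}}

```text
t: 3.8
eef_pos: [0.4743, -0.2414, 0.1971]
orientation: [[0.002, 0.063, 0.998], [-0.001, 0.998, -0.063], [-1.0, -0.001, 0.002]]
ft_force: [0.5, -0.0, -0.8]
opening: 0.0515
```

Request:
{"method": "jog_arm", "body": {"dp": [[0,0,0],[0,0,0],[0,0,0],[0,0,0],[0,0,0],[0,0,0],[0,0,0],[0,0,0]], "turn": [0,0,0,0,0,0,0,0], "gripper": [-0.3,-0.6,-1,-1,-1,-1,-1,-1], "squeeze": 30}}

```text
t: 4.6
eef_pos: [0.4752, -0.2414, 0.1965]
orientation: [[0.003, 0.063, 0.998], [-0.001, 0.998, -0.063], [-1.0, -0.0, 0.003]]
ft_force: [5.0, 0.4, -0.9]
opening: 0.0087
```

```bash
python3 - <<'E'
from h import *
o=ctrl.observe();print(o['t'],o['eef_pos'],o['opening'],o['ft_force'])
h=handle(.13)
R=np.array(o['orientation'])
print([((handle(t)-h)@R*100).round(1).tolist() for t in np.linspace(.13,1.5,17)[1:]])
E
```

```text
4.6 [ 0.47518668 -0.24144437  0.19649469] 0.008742075277774965 [ 5.03306292  0.44916688 -0.92142821]
[[-1.2, -0.3, 0.5], [-2.4, -0.6, 1.1], [-3.5, -0.9, 1.8], [-4.5, -1.2, 2.6], [-5.5, -1.5, 3.5], [-6.3, -1.7, 4.5], [-7.2, -1.9, 5.5], [-7.9, -2.1, 6.6], [-8.5, -2.3, 7.8], [-9.0, -2.4, 9.0], [-9.4, -2.5, 10.3], [-9.8, -2.6, 11.6], [-10.0, -2.7, 12.9], [-10.1, -2.7, 14.2], [-10.0, -2.7, 15.6], [-9.9, -2.6, 16.9]]
```

Request:
{"method": "jog_arm", "body": {"dp": [[-1.2,-0.3,0.5],[-2.4,-0.6,1.1],[-3.5,-0.9,1.8],[-4.5,-1.2,2.6],[-5.5,-1.5,3.5],[-6.3,-1.7,4.5],[-7.2,-1.9,5.5],[-7.2,-1.9,5.5]], "turn": [0,0,0,0,0,0,0,0], "gripper": [-1,-1,-1,-1,-1,-1,-1,-1]}}

```text
t: 5.4
eef_pos: [0.5263, -0.2647, 0.271]
orientation: [[-0.003, 0.063, 0.998], [-0.002, 0.998, -0.063], [-1.0, -0.002, -0.003]]
ft_force: [-14.7, -0.5, 18.1]
opening: 0.0085
```

Request:
{"method": "jog_arm", "body": {"dp": [[-0.7,-0.2,1.1],[-1.3,-0.4,2.3],[-1.8,-0.5,3.5],[-2.2,-0.6,4.8],[-2.6,-0.7,6.1],[-2.8,-0.8,7.4],[-2.9,-0.8,8.7],[-2.8,-0.8,10.1]], "turn": [0,0,0,0,0,0,0,0], "gripper": [-1,-1,-1,-1,-1,-1,-1,-1]}}

```text
t: 6.2
eef_pos: [0.629, -0.2791, 0.2998]
orientation: [[0.004, 0.063, 0.998], [-0.003, 0.998, -0.063], [-1.0, -0.002, 0.004]]
ft_force: [-2.7, -0.8, 8.3]
opening: 0.0088
```

Request:
{"method": "jog_arm", "body": {"dp": [[0.1,0,1.0],[0.1,0,1.0],[0.1,0,1.0]], "turn": [0,0,0], "gripper": [-1,-1,-1]}}

```text
t: 6.5
eef_pos: [0.6402, -0.2795, 0.2985]
orientation: [[0.006, 0.063, 0.998], [-0.003, 0.998, -0.063], [-1.0, -0.002, 0.007]]
ft_force: [2.3, -1.5, 9.7]
opening: 0.0084
```

```bash
python3 - <<'E'
from h import *
o=ctrl.observe();print(o['t'],o['eef_pos'],o['opening'],o['ft_force'])
c=cam('side')
cv2.imwrite(f'pics/side2.png',cv2.resize(c['frame'][150:330,225:405],None,fx=3.3,fy=3.3,interpolation=cv2.INTER_CUBIC))
E
```

```text
6.5 [ 0.64015452 -0.27947913  0.29854175] 0.008388044040705894 [ 2.26366712 -1.49541426  9.72630717]
```

View pics/side2.png

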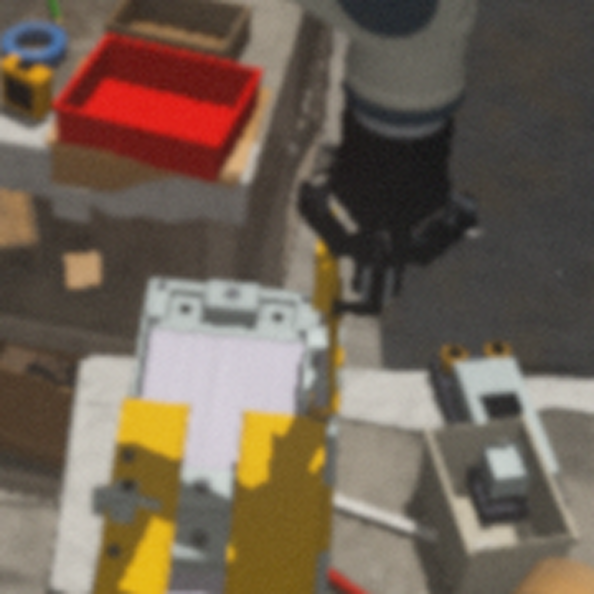

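The leaf now stands edge-on and vertical at (330,330), about 1.5 rad open. I'll release slightly and lift clear.

Request:
{"method": "jog_arm", "body": {"dp": [[0,0,0],[0,0,0],[0,0,0],[-2,0,0],[-4,0,0],[-7,0,0],[-10,0,0],[-10,0,0]], "turn": [0,0,0,0,0,0,0,0], "gripper": [-0.5,-0.5,-0.5,-0.5,-0.5,-0.5,-0.5,-0.5]}}

```text
t: 7.35
eef_pos: [0.6392, -0.2792, 0.4002]
orientation: [[0.007, 0.063, 0.998], [-0.003, 0.998, -0.063], [-1.0, -0.003, 0.007]]
ft_force: [0.8, -0.0, 1.0]
opening: 0.0214
```

```bash
python3 - <<'E'
from h import *
o=ctrl.observe();print(o['t'],o['eef_pos'],o['opening'],o['ft_force'])
c=press(0,-.045,.012);print('push start',c,'hover',shift(c+[0,0,.12]))
R=np.array(o['orientation']);print('per 10mm slope',((press(0,.01)-press(0,0))@R*100).round(3))
E
```

```text
7.35 [ 0.63919519 -0.27923896  0.40017346] 0.021385167273267905 [ 0.84205659 -0.01054236  1.02704649]
push start [ 0.51885682 -0.41578562  0.08344425] hover [ 19.63 -14.33 -11.29]
per 10mm slope [-0.261  0.965  0.   ]
```

```bash
python3 - <<'E'
from h import *
from fit import T,S
for c in(T,S):
    Q=topress(pts(c));f=c['frame'].astype(int)
    m=(Q[...,0]<-.03)&(Q[...,0]>-.12)&(Q[...,1]>-.07)&(Q[...,1]<.1)&(Q[...,2]>.049)&(Q[...,2]<.15)
    P=Q[m];print(len(P),P.min(0),P.max(0),np.percentile(P[:,2],[50,90]))
E
```

```text
57 [-0.09047817 -0.028926    0.04904256] [-0.03832244  0.06215736  0.07274426] [0.0525773  0.06123335]
134 [-0.08940484 -0.02071728  0.04901535] [-0.03388768  0.09988051  0.0716453 ] [0.05330049 0.05885904]
```

Request:
{"method": "jog_arm", "body": {"dp": [[0,-3,-3],[0,-6,-6],[0,-9,-9],[3,-12,-11.3],[7,-14.3,-11.3],[11,-14.3,-11.3],[15,-14.3,-11.3],[15,-14.3,-11.3]], "turn": [0,0,0,0,0,0,0,0], "gripper": [-1,-1,-1,-1,-1,-1,-1,-1]}}

```text
t: 8.15
eef_pos: [0.5124, -0.4118, 0.2381]
orientation: [[-0.01, 0.064, 0.998], [0.008, 0.998, -0.064], [-1.0, 0.007, -0.01]]
ft_force: [-0.1, 0.7, -0.0]
opening: -0.0003
```

```bash
python3 - <<'E'
from h import *
o=ctrl.observe();print(o['t'],o['eef_pos'],o['opening'],o['ft_force'],turn_to(-3.5))
c=press(0,-.045,.009);print('push start',c,'hover',shift(c+[0,0,.06]),shift(c))
E
```

```text
8.15 [ 0.5123914  -0.4117716   0.23811541] -0.0002776864041599518 [-0.13849351  0.66214397 -0.00590273] -0.14190963214397811
push start [ 0.51890422 -0.41501061  0.08054648] hover [ 9.75 -0.35  0.77] [15.75 -0.4   0.83]
```

Request:
{"method": "jog_arm", "body": {"dp": [[1,-0.2,0.4],[3,-0.4,0.8],[6,-0.4,0.8],[9,-0.4,0.8],[9.7,-0.4,0.8],[9.7,-0.4,0.8],[9.7,-0.4,0.8],[9.7,-0.4,0.8]], "turn": [0,0,0,0,0,0,0,0], "gripper": [-1,-1,-1,-1,-1,-1,-1,-1]}}

```text
t: 8.95
eef_pos: [0.5248, -0.4196, 0.1504]
orientation: [[0.003, 0.063, 0.998], [-0.002, 0.998, -0.063], [-1.0, -0.002, 0.003]]
ft_force: [-1.1, -0.6, 0.1]
opening: -0.0001
```

```bash
python3 - <<'E'
from h import *
o=ctrl.observe();print(o['t'],o['eef_pos'],o['opening'],o['ft_force'],turn_to(-3.5))
c=press(0,-.045,.009);print('push start',shift(c))
c=cam('side')
cv2.imwrite(f'pics/side3.png',cv2.resize(c['frame'][220:370,235:385],None,fx=3.6,fy=3.6,interpolation=cv2.INTER_CUBIC))
E
```

```text
8.95 [ 0.52480396 -0.4196473   0.15039614] -6.843203334163029e-05 [-1.08099746 -0.5870145   0.12183177] -0.10354879418504481
push start [ 6.98  0.44 -0.64]
```

View pics/side3.png

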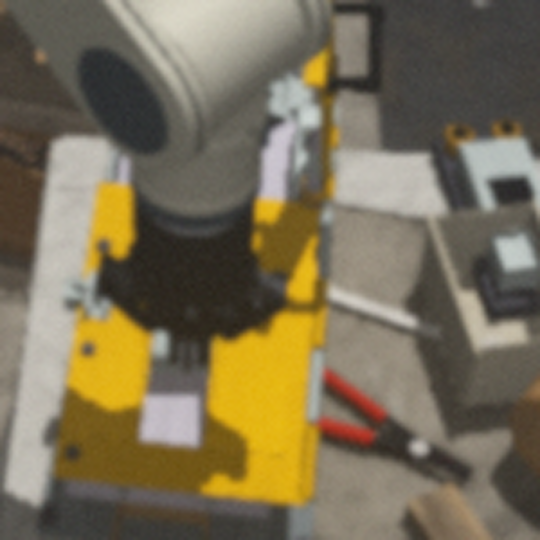

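The shut fingers at (188,350) hang just above the slot, slightly right of its centre, and the required -6 mm correction agrees with that. Going down.

Request:
{"method": "jog_arm", "body": {"dp": [[1,0.4,-0.6],[2.5,0.4,-0.6],[4,0.4,-0.6],[5.5,0.4,-0.6],[6.5,0.4,-0.6],[7,0.4,-0.6],[7,0.4,-0.6],[7,0.4,-0.6]], "turn": [0,0,0,0,0,0,0,0], "gripper": [-1,-1,-1,-1,-1,-1,-1,-1]}}

```text
t: 9.8
eef_pos: [0.5182, -0.4146, 0.0782]
orientation: [[0.0, 0.063, 0.998], [-0.0, 0.998, -0.063], [-1.0, -0.0, 0.0]]
ft_force: [0.8, 0.8, 1.1]
opening: 0.0
```

```bash
python3 - <<'E'
from h import *
o=ctrl.observe();print(o['t'],o['eef_pos'],o['opening'],o['ft_force'],topress(np.array(o['eef_pos'])))
print('s=.086',shift(press(0,.086,.009)))
E
```

```text
9.8 [ 0.51816367 -0.41460139  0.07823275] 2.5009132794742264e-05 [0.8092453  0.79537733 1.08331002] [-0.00076415 -0.04524796  0.0066711 ]
s=.086 [-3.63 12.62  0.05]
```

Request:
{"method": "jog_arm", "body": {"dp": [[-0.3,0.6,0],[-0.6,1.4,0],[-0.8,2.2,0],[-1.0,3.0,0],[-1.2,3.8,0],[-1.5,4.6,0],[-1.7,5.4,0],[-1.9,6.2,0]], "turn": [0,0,0,0,0,0,0,0], "gripper": [-1,-1,-1,-1,-1,-1,-1,-1]}}

```text
t: 10.6
eef_pos: [0.522, -0.352, 0.0975]
orientation: [[0.0, 0.063, 0.998], [-0.001, 0.998, -0.063], [-1.0, -0.001, 0.0]]
ft_force: [-0.1, -5.9, 1.3]
opening: 0.0004
```

Request:
{"method": "jog_arm", "body": {"dp": [[-0.2,0.9,0],[-0.5,1.8,0],[-0.7,2.7,0],[-0.9,3.6,0],[-1.2,4.5,0],[-1.4,5.4,0],[-1.6,6.2,0],[-1.8,6.7,0]], "turn": [0,0,0,0,0,0,0,0], "gripper": [-1,-1,-1,-1,-1,-1,-1,-1]}}

```text
t: 11.4
eef_pos: [0.5262, -0.2851, 0.1155]
orientation: [[0.0, 0.063, 0.998], [-0.001, 0.998, -0.063], [-1.0, -0.001, 0.0]]
ft_force: [-0.6, -4.7, 1.3]
opening: 0.0003
```

```bash
python3 - <<'E'
from h import *
o=ctrl.observe();print(o['t'],o['eef_pos'],o['ft_force'],topress(np.array(o['eef_pos'])))
c=cam('side');Q=topress(pts(c))
m=(abs(Q[...,0])<.03)&(Q[...,1]>.08)&(Q[...,1]<.2)&(Q[...,2]>.022)&(Q[...,2]<.036)
print(m.sum(),Q[m].min(0),Q[m].max(0),np.histogram(Q[m][:,1],bins=np.arange(.08,.201,.008)))
E
```

```text
11.4 [ 0.52616882 -0.28511028  0.11548317] [-0.55906454 -4.73069948  1.30786065] [-0.00067917  0.08971072  0.0090735 ]
42 [-0.02070904  0.08200283  0.02207187] [0.02006378 0.12873854 0.0358073 ] (array([23, 11,  0,  3,  2,  2,  1,  0,  0,  0,  0,  0,  0,  0,  0]), array([0.08 , 0.088, 0.096, 0.104, 0.112, 0.12 , 0.128, 0.136, 0.144,
       0.152, 0.16 , 0.168, 0.176, 0.184, 0.192, 0.2  ]))
```

Pushing force stayed around 5–6 N. Raising the tool and looking.

Request:
{"method": "jog_arm", "body": {"dp": [[0.0,-0.4,0],[-2,-0.6,0],[-5,-0.6,0],[-8,-0.6,0],[-12,-2,-2],[-16,-6,-4],[-20,-10,-6],[-20,-14,-8]], "turn": [0,0,0,0,0,0,0,0], "gripper": [-1,-1,-1,-1,0,0.6,0.8,0.8]}}

```text
t: 12.25
eef_pos: [0.4434, -0.4116, 0.3162]
orientation: [[0.004, 0.061, 0.998], [-0.002, 0.998, -0.061], [-1.0, -0.001, 0.004]]
ft_force: [0.9, -0.3, 0.4]
opening: 0.0579
```

```bash
cat > look.py <<'E'
from h import *
import sys
def domes(c,s0,s1):
    Q=topress(pts(c)); m=(abs(Q[...,0])<.06)&(Q[...,1]>s0)&(Q[...,1]<s1)&(Q[...,2]>.02)&(Q[...,2]<.038)
    P=Q[m]; 
    if len(P): print('dome pts',len(P),'x',np.percentile(P[:,0],[2,50,98]).round(4),'s',np.percentile(P[:,1],[2,50,98]).round(4),'rect',cv2.minAreaRect((P[:,:2]*1000).astype(np.float32)))
E
python3 - <<'E'
from h import *
from look import *
o=ctrl.observe();print(o['t'],o['eef_pos'],o['ft_force'],topress(np.array(o['eef_pos'])))
for n in('side','top'):
    c=cam(n);domes(c,.08,.2);
    if n=='side':cv2.imwrite(f'pics/side4.png',cv2.resize(c['frame'][150:370,235:385],None,fx=2.7,fy=2.7,interpolation=cv2.INTER_CUBIC))
E
```

```text
12.25 [ 0.44337958 -0.41159246  0.31615261] [ 0.89165191 -0.33410405  0.40418428] [-0.07559244  0.01482131  0.23688835]
dome pts 411 x [-0.0283 -0.0034  0.0197] s [0.1075 0.1423 0.1749] rect ((-4.288610458374023, 141.49966430664062), (47.71542739868164, 72.4442138671875), 5.77150821685791)
dome pts 294 x [-0.0318 -0.0065  0.0208] s [0.0938 0.1432 0.1786] rect ((-2.394439697265625, 131.77549743652344), (112.43331909179688, 99.12649536132812), 0.73526531457901)
```

View pics/side4.png

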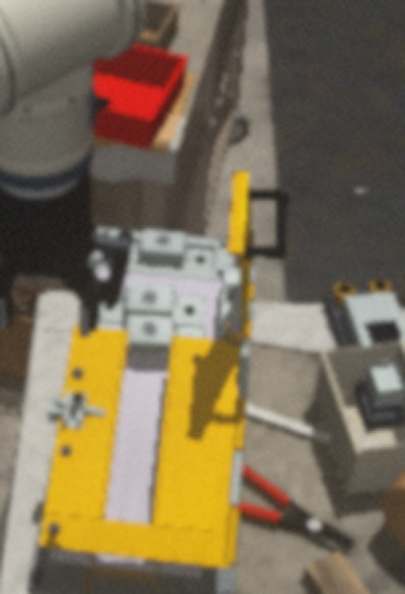

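The two domes now sit one behind the other at (150,300) and (150,330), clear of the lower leaf as planned, with the leaf upright. Next I'll measure cover 2 alone.

```bash
python3 - <<'E'
from h import *
from look import *
c=cam('side');domes(c,.144,.2);domes(c,.1,.139)
g=press(-.004,.158,.017);g[2]=press(0,.158,.0115)[2]
print(g,'hover',shift(g+[0,0,.1]),turn_to(-3.5))
E
```

```text
dome pts 195 x [-0.0285 -0.005   0.0181] s [0.1443 0.1585 0.1763] rect ((-6.102567672729492, 160.38314819335938), (47.58035659790039, 35.0107421875), 5.584879398345947)
dome pts 199 x [-0.0246 -0.0022  0.0204] s [0.1069 0.1217 0.1377] rect ((-2.57025146484375, 122.23100280761719), (48.24407958984375, 33.39414596557617), 0.44729477167129517)
[ 0.52675585 -0.2211159   0.13550156] hover [ 7.76 19.67  7.23] -0.3376915269063687
```

Request:
{"method": "jog_arm", "body": {"dp": [[0,4,1.5],[0,8,3],[0,12,4.5],[2,16,6],[5,19,7.1],[7.8,19.7,7.2],[7.8,19.7,7.2],[7.8,19.7,7.2]], "turn": [-3,-3,-3,-3,-3,-3,-3,-3], "gripper": [0.7,0.7,0.7,0.7,0.7,0.7,0.7,0.7]}}

```text
t: 13.2
eef_pos: [0.5266, -0.2178, 0.2339]
orientation: [[-0.003, 0.009, 1.0], [0.001, 1.0, -0.009], [-1.0, 0.001, -0.003]]
ft_force: [0.4, -0.9, 1.8]
opening: 0.0728
```

```bash
python3 - <<'E'
from h import *
g=press(-.005,.159,.017);g[2]=press(0,.159,.0115)[2]
o=ctrl.observe();print(o['t'],o['opening'],shift(g),turn_to(-3.5))
E
```

```text
13.2 0.072771403019843 [ 9.82 -0.24 -0.05] 2.9604056411787667
```

Request:
{"method": "jog_arm", "body": {"dp": [[3,-0.2,-0.1],[6,-0.2,-0.1],[8,-0.2,-0.1],[9.2,-0.2,-0.1],[9.8,-0.2,-0.1],[9.8,-0.2,-0.1],[9.8,-0.2,-0.1],[9.8,-0.2,-0.1]], "turn": [0,0,0,0,0,0,0,0], "gripper": [0.7,0.7,0.7,0.7,0.7,0.7,0.6,0.5]}}

```text
t: 14.0
eef_pos: [0.5267, -0.2212, 0.1378]
orientation: [[0.002, 0.011, 1.0], [-0.001, 1.0, -0.011], [-1.0, -0.001, 0.002]]
ft_force: [0.3, 0.2, 0.5]
opening: 0.064
```

Request:
{"method": "jog_arm", "body": {"dp": [[0,0,0],[0,0,0],[0,0,0],[0,0,0],[0,0,0],[0,0,0],[-1,0,0],[-2,0,0]], "turn": [0,0,0,0,0,0,0,0], "gripper": [0.2,0,0,0,0,0,0,0], "squeeze": 60}}

```text
t: 14.8
eef_pos: [0.5259, -0.2207, 0.1573]
orientation: [[-0.0, 0.011, 1.0], [0.0, 1.0, -0.011], [-1.0, 0.0, -0.0]]
ft_force: [0.4, -0.1, -1.2]
opening: 0.0484
```

The grip holds: the opening is 48 mm on the 50 mm dome and the load is about 1.2 N. Lifting it, then re-measuring the tray and box.

Request:
{"method": "jog_arm", "body": {"dp": [[-4,0,0],[-8,0,0],[-12,0,0],[-16,1,0],[-20,4,0],[-22,8,0],[-22,12,0],[-22,15,0]], "turn": [0,0,0,0,-8,-16,-24,-32], "gripper": [0,0,0,0,0,0,0,0]}}

```text
t: 15.6
eef_pos: [0.5275, -0.069, 0.3787]
orientation: [[0.003, -0.526, 0.85], [0.0, 0.85, 0.526], [-1.0, -0.002, 0.003]]
ft_force: [0.1, -0.4, -1.4]
opening: 0.0482
```

```bash
cat > boxes.py <<'E'
from h import *
def boxes(n='top'):
    c=cam(n); W=pts(c);hsv=cv2.cvtColor(c['frame'],cv2.COLOR_BGR2HSV)
    red=((hsv[...,0]<8)|(hsv[...,0]>172))&(hsv[...,1]>150)
    reg=(W[...,0]>.25)&(W[...,0]<.65)&(W[...,1]>.12)&(W[...,1]<.6)
    out={}
    for nm,m in(('tray',red&reg&(W[...,2]>.042)&(W[...,2]<.066)),('box',~(cv2.dilate(red.astype(np.uint8),np.ones((3,3)))>0)&reg&(W[...,2]>.042)&(W[...,2]<.066)&(W[...,1]>.3))):
        k,l,st,_=cv2.connectedComponentsWithStats(m.astype(np.uint8),connectivity=8)
        if k<2: continue
        P=W[l==1+st[1:,4].argmax()]; (cx,cy),(a,b),g=cv2.minAreaRect((P[:,:2]*1000).astype(np.float32))
        if a>b: a,b,g=b,a,g+90
        print(n,nm,len(P),'c',round(cx),round(cy),'short',round(a),'long',round(b),'az of short',round(g,1))
E
python3 - <<'E'
from boxes import *
boxes('top');boxes('side')
o=ctrl.observe();print(o['t'],o['eef_pos'],o['opening'],turn_to(72.5))
E
```

```text
top tray 523 c 441 299 short 165 long 206 az of short 71.6
top box 321 c 456 459 short 115 long 158 az of short 72.7
side tray 456 c 444 307 short 189 long 209 az of short 71.6
side box 109 c 423 466 short 103 long 115 az of short 166.2
15.7 [ 0.52725651 -0.06780576  0.37782203] 0.04847014257294162 -40.730663556623554
```

```bash
python3 - <<'E'
from h import *
print(shift([.399,.315,.15]),turn_to(72))
E
```

```text
[22.8  39.3   9.22] -40.230663556623554
```

Request:
{"method": "jog_arm", "body": {"dp": [[0,5,1.2],[0,10,2.4],[0,16,3.7],[0,22,5],[0,28,6.5],[2,34,8],[6,39.3,9.2],[10,39.3,9.2]], "turn": [-8,-16,-24,-32,-40,-40,-40,-40], "gripper": [0,0,0,0,0,0,0,0]}}

```text
t: 16.5
eef_pos: [0.4105, 0.2899, 0.3096]
orientation: [[0.006, -0.947, 0.32], [0.004, 0.32, 0.947], [-1.0, -0.004, 0.005]]
ft_force: [-0.2, -0.9, -1.2]
opening: 0.048
```

Request:
{"method": "jog_arm", "body": {"dp": [[0,0,0],[0,0,0],[0,0,0]], "turn": [0,0,0], "gripper": [0,0,0]}}

```text
t: 16.8
eef_pos: [0.4109, 0.2866, 0.3087]
orientation: [[0.002, -0.947, 0.321], [0.001, 0.321, 0.947], [-1.0, -0.002, 0.001]]
ft_force: [0.4, 0.0, -0.5]
opening: 0.049
```

```bash
python3 - <<'E'
from h import *
o=ctrl.observe();print(o['t'],o['eef_pos'],o['opening'],shift([.399,.315,.12]),turn_to(72))
E
```

```text
16.8 [0.41087918 0.28655563 0.30869944] 0.04902408040228133 [18.87  2.07  2.29] -0.6949655195786733
```

Request:
{"method": "jog_arm", "body": {"dp": [[4,1,1],[8,2.1,2.3],[12,2.1,2.3],[16,2.1,2.3],[20,2.1,2.3],[24,2.1,2.3],[26.5,2.1,2.3],[28,2.1,2.3]], "turn": [-0.7,-0.7,-0.7,-0.7,-0.7,-0.7,-0.7,-0.7], "gripper": [0,0,0,0,0,0,0,0]}}

```text
t: 17.6
eef_pos: [0.3986, 0.3146, 0.0266]
orientation: [[0.0, -0.951, 0.31], [-0.0, 0.31, 0.951], [-1.0, -0.0, -0.0]]
ft_force: [-0.0, -0.1, -1.4]
opening: 0.0483
```

Request:
{"method": "jog_arm", "body": {"dp": [[0.2,0,0],[0.3,0,0],[0.3,0,0],[0.3,0,0],[0.3,0,0]], "turn": [0,0,0,0,0], "gripper": [0,0,0.3,0.5,0.5]}}

```text
t: 18.1
eef_pos: [0.3979, 0.3161, 0.0255]
orientation: [[0.002, -0.952, 0.308], [0.001, 0.308, 0.952], [-1.0, -0.001, 0.002]]
ft_force: [0.4, -0.8, -1.0]
opening: 0.0642
```

Request:
{"method": "jog_arm", "body": {"dp": [[-2,0,0],[-6,0,0],[-11,0,0],[-16,0,0],[-21,0,0],[-26,0,0],[-28,0,0]], "turn": [0,0,0,0,0,8,16], "gripper": [0.5,0.5,0.5,0.5,0.5,0,-0.5]}}

```text
t: 18.8
eef_pos: [0.3986, 0.3168, 0.3104]
orientation: [[0.007, -0.827, 0.562], [0.005, 0.562, 0.827], [-1.0, -0.003, 0.008]]
ft_force: [0.9, 0.7, -0.7]
opening: 0.0357
```

```bash
python3 - <<'E'
from h import *
o=ctrl.observe();print(o['t'],o['eef_pos'],o['opening'],o['ft_force'])
g=press(-.002,.06,.0);g[2]=.33;print(shift(g),turn_to(-3.5))
E
```

```text
18.8 [0.39861193 0.31680769 0.31035238] 0.03567908826374592 [ 0.86784904  0.65214289 -0.69332753]
[ -2.21 -45.63 -44.92] 59.28635010416585
```

Request:
{"method": "jog_arm", "body": {"dp": [[-2.5,-4,-4],[-2.5,-8,-7.5],[-2.5,-12,-11.5],[-2.5,-16,-15.5],[-2.5,-20,-19.5],[-2.5,-24,-23.5],[-2.5,-28,-27.5],[-2.5,-32,-31.5]], "turn": [8,16,24,32,40,48,56,59.3], "gripper": [-1,-1,-1,-1,-1,-1,-1,-1]}}

```text
t: 19.6
eef_pos: [0.4766, -0.0738, 0.3302]
orientation: [[0.001, 0.061, 0.998], [-0.0, 0.998, -0.061], [-1.0, -0.0, 0.001]]
ft_force: [1.4, 0.6, 0.2]
opening: 0.0002
```

Request:
{"method": "jog_arm", "body": {"dp": [[0,0,0],[0,0,0]], "turn": [0,0], "gripper": [-1,-1]}}

```text
t: 19.8
eef_pos: [0.4764, -0.0728, 0.3296]
orientation: [[0.0, 0.058, 0.998], [0.0, 0.998, -0.058], [-1.0, 0.0, 0.0]]
ft_force: [-0.1, -0.3, -0.7]
opening: 0.0001
```

```bash
python3 - <<'E'
from h import *
o=ctrl.observe();print(o['t'],o['eef_pos'],o['opening'],o['ft_force'])
g=press(0,.08,.0);g[2]=.2;print(shift(g),turn_to(-3.5),g)
E
```

```text
19.8 [ 0.47642824 -0.07276836  0.32960285] 8.010355933506888e-05 [-0.1405385 -0.3169726 -0.6947   ]
[ 12.95 -21.61   6.27] 0.14664843407990702 [ 0.52641747 -0.29217007  0.2       ]
```

Request:
{"method": "jog_arm", "body": {"dp": [[0,-5,1.5],[0,-10,3],[0,-15,4.5],[2,-19,5.5],[5,-21.6,6.3],[8,-21.6,6.3],[11,-21.6,6.3],[11,-21.6,6.3]], "turn": [0,0,0,0,0,0,0,0], "gripper": [-1,-1,-1,-1,-1,-1,-1,-1]}}

```text
t: 20.6
eef_pos: [0.5256, -0.288, 0.2155]
orientation: [[-0.007, 0.054, 0.999], [0.004, 0.999, -0.054], [-1.0, 0.004, -0.007]]
ft_force: [-0.2, 1.1, -0.7]
opening: 0.0003
```

```bash
python3 - <<'E'
from h import *
o=ctrl.observe();print(o['t'],o['eef_pos'],o['opening'],o['ft_force'])
print(shift(press(0,.08,.009)),turn_to(-3.5))
E
```

```text
20.6 [ 0.52556396 -0.28795429  0.21547563] 0.00027800355122601484 [-0.17943025  1.0576291  -0.7442398 ]
[10.25 -0.69  0.18] 0.4206704989686756
```

Request:
{"method": "jog_arm", "body": {"dp": [[0,-0.6,0.1],[2,-0.6,0.1],[5,-0.6,0.1],[7.5,-0.6,0.1],[9.2,-0.6,0.1],[9.8,-0.6,0.1],[9.8,-0.6,0.1],[9.8,-0.6,0.1]], "turn": [0.4,0.4,0.4,0.4,0.4,0.4,0.4,0.4], "gripper": [-1,-1,-1,-1,-1,-1,-1,-1]}}

```text
t: 21.4
eef_pos: [0.5295, -0.2975, 0.1233]
orientation: [[0.003, 0.062, 0.998], [-0.002, 0.998, -0.062], [-1.0, -0.001, 0.003]]
ft_force: [-0.6, -0.0, 0.5]
opening: 0.0002
```

```bash
python3 - <<'E'
from h import *
o=ctrl.observe();print(o['t'],topress(np.array(o['eef_pos'])),o['ft_force'])
print(shift(press(0,.129,.009)),turn_to(-3.5))
E
```

```text
21.4 [0.00343216 0.07997803 0.01977111] [-0.60157336 -0.04640097  0.47522509]
[-0.24  5.01 -0.35] -0.08033592278329138
```

Request:
{"method": "jog_arm", "body": {"dp": [[0.6,0.2,-0.3],[1.0,0.2,-0.3],[0.8,1.0,-0.3],[0.6,1.8,-0.3],[0.3,2.7,-0.3],[0.1,3.6,-0.3],[-0.1,4.5,-0.3],[-0.3,5.1,-0.3]], "turn": [0,0,0,0,0,0,0,0], "gripper": [-1,-1,-1,-1,-1,-1,-1,-1]}}

```text
t: 22.2
eef_pos: [0.5286, -0.2449, 0.1247]
orientation: [[0.0, 0.062, 0.998], [-0.0, 0.998, -0.062], [-1.0, -0.0, 0.0]]
ft_force: [0.2, -1.1, 0.8]
opening: 0.0
```

Request:
{"method": "jog_arm", "body": {"dp": [[0,0,0],[0,-0.4,0],[-2,-0.6,0],[-5,-0.6,0],[-9,-1,0],[-13,-4,-2],[-16,-8,-4],[-18,-12,-8]], "turn": [0,0,0,0,0,0,0,0], "gripper": [-1,-1,-1,-1,-0.5,0,0.6,0.7]}}

```text
t: 23.0
eef_pos: [0.4534, -0.3519, 0.3009]
orientation: [[0.003, 0.062, 0.998], [-0.003, 0.998, -0.062], [-1.0, -0.002, 0.004]]
ft_force: [0.8, -0.9, -0.6]
opening: 0.0582
```

Request:
{"method": "jog_arm", "body": {"dp": [[0,-4,0],[0,-6,0],[0,-6,0]], "turn": [0,0,0], "gripper": [0.7,0.7,0.7]}}

```text
t: 23.3
eef_pos: [0.4483, -0.4121, 0.2976]
orientation: [[-0.0, 0.066, 0.998], [0.0, 0.998, -0.066], [-1.0, 0.0, -0.0]]
ft_force: [0.2, 0.5, -0.4]
opening: 0.0726
```

```bash
python3 - <<'E'
from h import *
from look import *
from boxes import boxes
o=ctrl.observe();print(o['t'],o['eef_pos'],o['ft_force'])
c=cam('side');domes(c,.12,.2)
g=press(-.003,.158,.017);g[2]=press(0,.158,.0115)[2]
print(shift(g+[0,0,.1]),turn_to(-3.5))
boxes('top')
c=cam('top')
cv2.imwrite('pics/top5.png',cv2.resize(c['frame'][140:300,120:440],None,fx=2.5,fy=2.5,interpolation=cv2.INTER_CUBIC))
E
```

```text
23.3 [ 0.448273   -0.4120976   0.29762212] [ 0.20614319  0.48399333 -0.37492228]
dome pts 181 x [-0.0176  0.0031  0.0231] s [0.149  0.1631 0.1821] rect ((2.981609344482422, 164.73330688476562), (41.958099365234375, 35.521846771240234), 0.25721779465675354)
[ 6.19 19.38  6.69] -0.227969709428109
top tray 520 c 442 299 short 164 long 205 az of short 72.3
top box 327 c 455 458 short 115 long 159 az of short 72.1
```

View pics/top5.png

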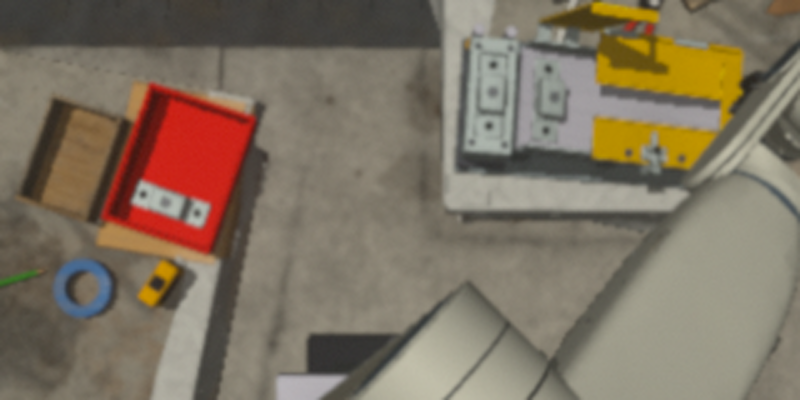

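Cover 2 lies flat in the red tray at (170,200). Cover 1 lies clear of the lower leaf at (548,100), its centre at s≈0.164. Boxes and tape are unmoved, so I'll grasp cover 1.

Request:
{"method": "jog_arm", "body": {"dp": [[0,4,1.5],[0,8,3],[0,12,4.5],[2,16,6],[4,19.5,7],[6,20,7.2],[6,20,7.2],[6,20,7.2]], "turn": [0,0,0,0,0,0,0,0], "gripper": [0.7,0.7,0.7,0.7,0.7,0.7,0.7,0.7]}}

```text
t: 24.25
eef_pos: [0.5333, -0.2137, 0.2382]
orientation: [[-0.001, 0.061, 0.998], [0.0, 0.998, -0.061], [-1.0, 0.0, -0.001]]
ft_force: [0.7, -0.9, 0.3]
opening: 0.0723
```

```bash
python3 - <<'E'
from h import *
g=press(.001,.164,.017);g[2]=press(0,.164,.0115)[2]
o=ctrl.observe();print(o['t'],o['opening'],shift(g),turn_to(-3.5))
E
```

```text
24.25 0.07230210331845743 [10.11 -0.2  -0.1 ] -0.012939134284252418
```

Request:
{"method": "jog_arm", "body": {"dp": [[3,-0.2,-0.1],[6,-0.2,-0.1],[8,-0.2,-0.1],[9.5,-0.2,-0.1],[10.1,-0.2,-0.1],[10.1,-0.2,-0.1],[10.1,-0.2,-0.1],[10.1,-0.2,-0.1]], "turn": [0,0,0,0,0,0,0,0], "gripper": [0.7,0.7,0.7,0.7,0.7,0.7,0.6,0.5]}}

```text
t: 25.05
eef_pos: [0.533, -0.2169, 0.1384]
orientation: [[0.002, 0.063, 0.998], [-0.001, 0.998, -0.063], [-1.0, -0.001, 0.002]]
ft_force: [0.2, 0.1, 1.0]
opening: 0.0642
```

Request:
{"method": "jog_arm", "body": {"dp": [[0,0,0],[0,0,0],[0,0,0],[0,0,0],[0,0,0],[0,0,0],[-1,0,0],[-2,0,0]], "turn": [0,0,0,0,0,0,0,0], "gripper": [0.2,0,0,0,0,0,0,0], "squeeze": 60}}

```text
t: 25.85
eef_pos: [0.532, -0.2164, 0.1578]
orientation: [[-0.0, 0.063, 0.998], [0.0, 0.998, -0.063], [-1.0, 0.0, -0.001]]
ft_force: [-1.0, 1.2, -1.6]
opening: 0.0483
```

Request:
{"method": "jog_arm", "body": {"dp": [[-4,0,0],[-8,0,0],[-12,0,0],[-16,1,0],[-20,4,0],[-22,8,0],[-22,12,0],[-22,15,0]], "turn": [0,0,0,0,-8,-16,-24,-32], "gripper": [0,0,0,0,0,0,0,0]}}

```text
t: 26.65
eef_pos: [0.5416, -0.0649, 0.3793]
orientation: [[0.003, -0.481, 0.877], [0.0, 0.877, 0.481], [-1.0, -0.001, 0.003]]
ft_force: [0.8, 0.1, -1.5]
opening: 0.0485
```

```bash
python3 - <<'E'
from boxes import *
boxes('top')
o=ctrl.observe();print(o['t'],o['eef_pos'],o['opening'],shift([.485,.287,.3]),turn_to(72))
E
```

```text
top tray 524 c 442 299 short 165 long 206 az of short 71.5
top box 331 c 456 459 short 115 long 159 az of short 72.7
26.7 [ 0.54149822 -0.06160512  0.37868682] 0.04852243337128742 [ 7.95 33.16 12.08] -42.747221182725674
```

Request:
{"method": "jog_arm", "body": {"dp": [[0,5,1.8],[0,10,3.6],[0,15,5.4],[0,20,7.2],[2,25,9],[4,30,11],[6,33.2,12.1],[8,33.2,12.1]], "turn": [-8,-16,-24,-32,-40,-42.7,-42.7,-42.7], "gripper": [0,0,0,0,0,0,0,0]}}

```text
t: 27.5
eef_pos: [0.4898, 0.2867, 0.2979]
orientation: [[0.002, -0.947, 0.322], [0.002, 0.322, 0.947], [-1.0, -0.001, 0.003]]
ft_force: [0.9, -0.3, -1.0]
opening: 0.0482
```

Request:
{"method": "jog_arm", "body": {"dp": [[0,0,0],[0,0,0],[0,0,0]], "turn": [0,0,0], "gripper": [0,0,0]}}

```text
t: 27.8
eef_pos: [0.4911, 0.2821, 0.2988]
orientation: [[0.002, -0.946, 0.325], [0.001, 0.325, 0.946], [-1.0, -0.002, 0.001]]
ft_force: [0.1, 0.6, -1.1]
opening: 0.0487
```

```bash
python3 - <<'E'
from h import *
o=ctrl.observe();print(o['t'],o['eef_pos'],o['opening'],shift([.485,.287,.026]),turn_to(72))
E
```

```text
27.8 [0.49111348 0.28212017 0.29881697] 0.04868365063283866 [27.28  0.78  0.23] -0.9728737618764427
```

Request:
{"method": "jog_arm", "body": {"dp": [[4,0.8,0.2],[8,0.8,0.2],[12,0.8,0.2],[16,0.8,0.2],[20,0.8,0.2],[24,0.8,0.2],[26.3,0.8,0.2],[27.2,0.8,0.2]], "turn": [-1,-1,-1,-1,-1,-1,-1,-1], "gripper": [0,0,0,0,0,0,0,0]}}

```text
t: 28.6
eef_pos: [0.4836, 0.286, 0.0242]
orientation: [[-0.001, -0.951, 0.309], [-0.001, 0.309, 0.951], [-1.0, 0.001, -0.001]]
ft_force: [-1.1, 0.4, 0.4]
opening: 0.0485
```

Request:
{"method": "jog_arm", "body": {"dp": [[0,0,0],[0,0,0],[0,0,0],[0,0,0],[0,0,0]], "turn": [0,0,0,0,0], "gripper": [0,0,0.3,0.5,0.5]}}

```text
t: 29.1
eef_pos: [0.4839, 0.2876, 0.0263]
orientation: [[0.002, -0.952, 0.307], [0.001, 0.307, 0.952], [-1.0, -0.001, 0.001]]
ft_force: [0.3, 0.4, -0.8]
opening: 0.0643
```

Request:
{"method": "jog_arm", "body": {"dp": [[-2,0,0],[-6,0,0],[-11,0,0],[-16,0,0],[-21,0,0],[-26,0,0],[-28,0,0]], "turn": [0,0,0,0,0,8,16], "gripper": [0.5,0.5,0.5,0.5,0.5,0.7,0.7]}}

```text
t: 29.8
eef_pos: [0.4849, 0.2883, 0.3113]
orientation: [[0.008, -0.827, 0.562], [0.004, 0.562, 0.827], [-1.0, -0.004, 0.008]]
ft_force: [1.3, 0.1, -0.5]
opening: 0.0728
```

```bash
python3 - <<'E'
from h import *
o=ctrl.observe();print(o['t'],o['eef_pos'],o['opening'],o['ft_force'])
g=O+.235*EY;g[2]=.28;print(g,shift(g),turn_to(-3.5))
E
```

```text
29.8 [0.48489851 0.28827234 0.31132129] 0.07283316320305926 [ 1.29680911  0.11929258 -0.48288739]
[ 0.53604641 -0.13473832  0.28      ] [  2.99 -28.   -32.13] 59.28984652355655
```

Request:
{"method": "jog_arm", "body": {"dp": [[0,-3.5,-4],[0,-7,-8],[0,-10.5,-12],[0,-14,-16],[0,-17.5,-20],[0,-21,-24],[1,-24.5,-28],[2,-28,-32.1]], "turn": [8,16,24,32,40,48,56,59.3], "gripper": [0.7,0.7,0.7,0.7,0.7,0.7,0.7,0.7]}}

```text
t: 30.6
eef_pos: [0.5335, -0.1105, 0.2907]
orientation: [[0.002, 0.061, 0.998], [-0.0, 0.998, -0.061], [-1.0, -0.0, 0.002]]
ft_force: [0.4, 0.5, -0.6]
opening: 0.0725
```

Request:
{"method": "jog_arm", "body": {"dp": [[0,0,0],[0,0,0],[0,0,0]], "turn": [0,0,0], "gripper": [0.7,0.7,0.7]}}

```text
t: 30.9
eef_pos: [0.5333, -0.1076, 0.2902]
orientation: [[0.0, 0.055, 0.998], [0.0, 0.998, -0.055], [-1.0, 0.0, 0.0]]
ft_force: [0.4, -0.3, -1.0]
opening: 0.073
```

```bash
python3 - <<'E'
from h import *
o=ctrl.observe();print(o['t'],o['eef_pos'],o['opening'],o['ft_force'])
g=O+.235*EY;g[2]=.136;print(g,shift(g),turn_to(-3.5))
E
```

```text
30.9 [ 0.53326319 -0.10764713  0.29016967] 0.07300590829883787 [ 0.38405313 -0.32792069 -1.01203047]
[ 0.53604641 -0.13473832  0.136     ] [15.42 -2.69  0.42] 0.3394046915347957
```

Request:
{"method": "jog_arm", "body": {"dp": [[3,-2,0.4],[6,-2.7,0.4],[9,-2.7,0.4],[12,-2.7,0.4],[14,-2.7,0.4],[15.2,-2.7,0.4],[15.6,-2.7,0.4],[15.6,-2.7,0.4]], "turn": [0.3,0.3,0.3,0.3,0.3,0.3,0.3,0.3], "gripper": [0.7,0.7,0.7,0.7,0.7,0.7,0.7,0.7]}}

```text
t: 31.7
eef_pos: [0.5362, -0.1349, 0.1342]
orientation: [[0.0, 0.06, 0.998], [-0.0, 0.998, -0.06], [-1.0, -0.0, 0.0]]
ft_force: [-0.3, 0.3, 0.2]
opening: 0.0728
```

Request:
{"method": "jog_arm", "body": {"dp": [[0,0,0],[0,0,0],[0,0,0],[0,0,0],[0,0,0],[0,0,0],[-1,0,0],[-2,0,0]], "turn": [0,0,0,0,0,0,0,0], "gripper": [0.5,0.2,0,0,0,0,0,0], "squeeze": 60}}

```text
t: 32.5
eef_pos: [0.5359, -0.1357, 0.1548]
orientation: [[0.0, 0.061, 0.998], [-0.0, 0.998, -0.061], [-1.0, -0.0, 0.0]]
ft_force: [-0.1, 0.4, -1.7]
opening: 0.0483
```

The die cover is held. I'll lift it and check the boxes again.

Request:
{"method": "jog_arm", "body": {"dp": [[-4,0,0],[-8,0,0],[-12,0,0],[-16,2,0],[-20,6,0],[-20,10,0],[-20,14,0],[-20,18,0]], "turn": [0,0,0,4,8,12,14,14], "gripper": [0,0,0,0,0,0,0,0]}}

```text
t: 33.3
eef_pos: [0.5467, 0.0455, 0.3556]
orientation: [[0.002, 0.302, 0.953], [0.0, 0.953, -0.302], [-1.0, 0.001, 0.002]]
ft_force: [0.2, 0.4, -0.9]
opening: 0.0483
```

```bash
python3 - <<'E'
from boxes import *
boxes('top')
c=cam('top')
cv2.imwrite('pics/top6.png',cv2.resize(c['frame'][150:290,110:310],None,fx=3,fy=3,interpolation=cv2.INTER_CUBIC))
o=ctrl.observe();print(o['t'],o['eef_pos'],o['opening'],shift([.456,.458,.3]),turn_to(-17.5))
E
```

```text
top tray 528 c 441 299 short 164 long 205 az of short 72.1
top box 321 c 456 458 short 113 long 158 az of short 72.9
33.4 [0.54672878 0.04799352 0.35506445] 0.0486710261062349 [  5.56  36.45 -20.85] 0.22119590791203336
```

View pics/top6.png

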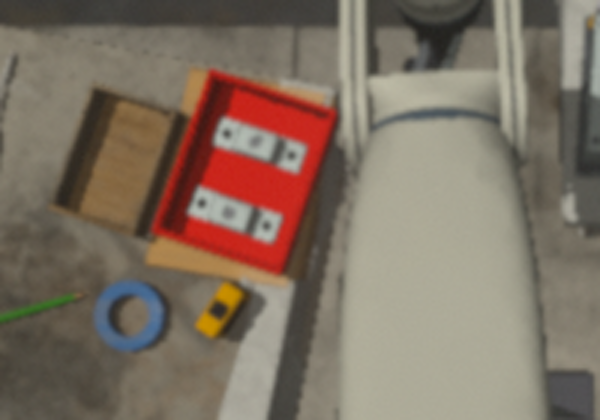

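Both covers lie flat side by side in the red tray at (260,145) and (235,212). The box is empty at (115,160), so I'm heading there with the die cover.

Request:
{"method": "jog_arm", "body": {"dp": [[0,5,-2.8],[0,10,-5.7],[0,15,-8.5],[0,20,-11.4],[2,25,-14.2],[3,30,-17],[5,34,-19.5],[5.5,36.4,-20.8]], "turn": [0.2,0.2,0.2,0.2,0.2,0.2,0.2,0.2], "gripper": [0,0,0,0,0,0,0,0]}}

```text
t: 34.2
eef_pos: [0.463, 0.4303, 0.3059]
orientation: [[0.001, 0.304, 0.953], [0.0, 0.953, -0.304], [-1.0, 0.0, 0.001]]
ft_force: [1.2, -1.9, -1.3]
opening: 0.0485
```

Request:
{"method": "jog_arm", "body": {"dp": [[0,0,0],[0,0,0],[0,0,0]], "turn": [0,0,0], "gripper": [0,0,0]}}

```text
t: 34.5
eef_pos: [0.4639, 0.4281, 0.3062]
orientation: [[0.001, 0.305, 0.952], [-0.0, 0.952, -0.305], [-1.0, 0.0, 0.001]]
ft_force: [0.7, 0.8, -1.3]
opening: 0.0486
```

```bash
python3 - <<'E'
from h import *
o=ctrl.observe();print(o['t'],o['eef_pos'],o['opening'],shift([.456,.458,.022]),turn_to(-17.5))
E
```

```text
34.5 [0.46387116 0.42814106 0.30619191] 0.0486148383414519 [28.42  2.6  -1.68] -0.24002860017996852
```

Request:
{"method": "jog_arm", "body": {"dp": [[4,1.5,-1],[8,2.6,-1.7],[12,2.6,-1.7],[16,2.6,-1.7],[20,2.6,-1.7],[24,2.6,-1.7],[27,2.6,-1.7],[28.4,2.6,-1.7]], "turn": [0,0,0,0,0,0,0,0], "gripper": [0,0,0,0,0,0,0,0]}}

```text
t: 35.3
eef_pos: [0.4552, 0.4565, 0.0197]
orientation: [[-0.002, 0.306, 0.952], [-0.003, 0.952, -0.306], [-1.0, -0.003, -0.001]]
ft_force: [-13.1, -6.1, 57.0]
opening: 0.0486
```

Request:
{"method": "jog_arm", "body": {"dp": [[0,0,0],[0,0,0],[0,0,0],[0,0,0],[0,0,0]], "turn": [0,0,0,0,0], "gripper": [0,0,0.3,0.5,0.5]}}

```text
t: 35.8
eef_pos: [0.4556, 0.4593, 0.0224]
orientation: [[0.001, 0.304, 0.953], [0.001, 0.953, -0.304], [-1.0, 0.001, 0.001]]
ft_force: [1.1, -0.3, -0.3]
opening: 0.0643
```

Request:
{"method": "jog_arm", "body": {"dp": [[-2,0,0],[-6,0,0],[-11,0,0],[-16,0,0],[-21,0,0],[-26,-2,1],[-31,-6,3],[-36,-10,5]], "turn": [0,0,0,0,0,0,0,0], "gripper": [0.5,0.5,0.5,0.5,0.5,0,-0.4,-0.5]}}

```text
t: 36.6
eef_pos: [0.4681, 0.3732, 0.3549]
orientation: [[0.001, 0.303, 0.953], [0.001, 0.953, -0.303], [-1.0, 0.001, 0.001]]
ft_force: [0.4, -0.5, 0.1]
opening: 0.0219
```

```bash
python3 - <<'E'
from h import *
o=ctrl.observe();print(o['t'],o['eef_pos'],o['opening'],o['ft_force'])
print(shift([.6,-.05,.42]),turn_to(-3.5),handle(1.5))
E
```

```text
36.6 [0.46812973 0.37317018 0.35489807] 0.02192349671571629 [ 0.40217732 -0.48290226  0.06799239]
[ -6.53 -36.33  25.39] -14.131550784906068 [ 0.63867808 -0.27654027  0.31404756]
```

Request:
{"method": "jog_arm", "body": {"dp": [[-2,-5,3.5],[-4,-10,7],[-6.5,-15,10.5],[-6.5,-20,14],[-6.5,-25,17.5],[-6.5,-30,21],[-6.5,-34,24],[-6.5,-36.3,25.4]], "turn": [-7,-14.1,-14.1,-14.1,-14.1,-14.1,-14.1,-14.1], "gripper": [-0.5,-0.5,-0.5,-0.5,-0.5,-0.5,-0.5,-0.5]}}

```text
t: 37.4
eef_pos: [0.585, -0.0013, 0.4174]
orientation: [[0.001, 0.063, 0.998], [0.0, 0.998, -0.063], [-1.0, 0.0, 0.001]]
ft_force: [1.0, 0.2, -0.4]
opening: 0.0212
```

Request:
{"method": "jog_arm", "body": {"dp": [[0,0,0],[0,0,0],[0,0,0]], "turn": [0,0,0], "gripper": [-0.5,-0.5,-0.5]}}

```text
t: 37.7
eef_pos: [0.5845, 0.0015, 0.4168]
orientation: [[-0.0, 0.062, 0.998], [0.0, 0.998, -0.062], [-1.0, 0.0, -0.0]]
ft_force: [0.4, -0.6, -0.9]
opening: 0.0216
```

```bash
python3 - <<'E'
from h import *
from boxes import boxes
o=ctrl.observe();print(o['t'],o['eef_pos'],o['opening'],o['ft_force'])
print(shift([.640,-.2795,.40]),turn_to(-3.5))
boxes('top')
c=cam('top');W=pts(c)
cv2.imwrite('pics/top7.png',cv2.resize(c['frame'][130:290,110:420],None,fx=2.5,fy=2.5,interpolation=cv2.INTER_CUBIC))
E
```

```text
37.7 [0.58446726 0.00147957 0.41678768] 0.021619210142602072 [ 0.40730956 -0.55501939 -0.92690625]
[  1.67 -27.7    7.3 ] -0.07935205286406699
top tray 519 c 442 299 short 164 long 205 az of short 71.9
top box 328 c 456 458 short 114 long 158 az of short 72.6
```

View pics/top7.png

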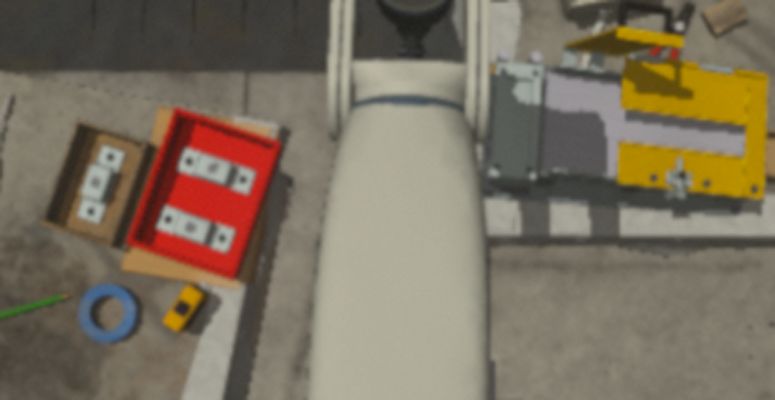

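The die cover lies flat in the wood box at (97,185), both rejects are in the tray, the chute is empty and the leaf is still upright at (630,40). Now to close the leaf.

Request:
{"method": "jog_arm", "body": {"dp": [[0,-5,1.3],[0,-10,2.6],[0,-15,3.9],[0,-20,5.2],[0,-25,6.6],[0,-27.7,7.3],[0,-27.7,7.3],[0,-27.7,7.3]], "turn": [0,0,0,0,0,0,0,0], "gripper": [-0.5,-0.5,-0.5,-0.5,-0.5,-0.5,-0.5,-0.5]}}

```text
t: 38.6
eef_pos: [0.6405, -0.2796, 0.4162]
orientation: [[-0.001, 0.063, 0.998], [0.001, 0.998, -0.063], [-1.0, 0.001, -0.001]]
ft_force: [-0.7, 1.4, -0.1]
opening: 0.0213
```

```bash
python3 - <<'E'
from h import *
o=ctrl.observe();print(o['t'],o['eef_pos'],o['opening'],shift([.6395,-.2792,.2985]),turn_to(-3.5))
E
```

```text
38.6 [ 0.64045584 -0.27955506  0.41616008] 0.02127505353224455 [11.77  0.02 -0.09] -0.09246742147716702
```

Request:
{"method": "jog_arm", "body": {"dp": [[3,0,-0.1],[6,0,-0.1],[8,0,-0.1],[9.5,0,-0.1],[10.8,0,-0.1],[11.7,0,-0.1],[11.7,0,-0.1],[11.7,0,-0.1]], "turn": [0,0,0,0,0,0,0,0], "gripper": [-0.5,-0.5,-0.5,-0.5,-0.5,-0.5,-0.5,-0.5]}}

```text
t: 39.4
eef_pos: [0.6396, -0.2803, 0.3004]
orientation: [[0.001, 0.063, 0.998], [-0.0, 0.998, -0.063], [-1.0, -0.0, 0.001]]
ft_force: [0.1, 0.8, 0.1]
opening: 0.0215
```

Request:
{"method": "jog_arm", "body": {"dp": [[0,0,0],[0,0,0],[0,0,0],[0,0,0],[0,0,0],[0,0,0]], "turn": [0,0,0,0,0,0], "gripper": [-0.8,-1,-1,-1,-1,-1], "squeeze": 30}}

```text
t: 40.0
eef_pos: [0.6398, -0.2806, 0.3009]
orientation: [[0.002, 0.063, 0.998], [-0.001, 0.998, -0.063], [-1.0, -0.001, 0.002]]
ft_force: [0.7, -0.2, 5.2]
opening: 0.009
```

```bash
python3 - <<'E'
from h import *
o=ctrl.observe();print(o['t'],o['eef_pos'],o['opening'],o['ft_force'])
R=np.array(o['orientation']);h=handle(1.5)
print([((handle(t)-h)@R*100).round(1).tolist() for t in np.linspace(1.5,.0,17)[1:]])
E
```

```text
40.0 [ 0.63982977 -0.28056082  0.30088156] 0.008980314560308162 [ 0.70191474 -0.16727088  5.22666278]
[[-0.1, -0.0, -1.5], [-0.1, -0.0, -2.9], [0.0, -0.0, -4.4], [0.3, 0.1, -5.8], [0.7, 0.2, -7.2], [1.2, 0.3, -8.6], [1.8, 0.5, -9.9], [2.6, 0.7, -11.1], [3.5, 0.9, -12.3], [4.4, 1.2, -13.4], [5.5, 1.5, -14.3], [6.6, 1.8, -15.2], [7.9, 2.1, -15.9], [9.1, 2.4, -16.6], [10.5, 2.8, -17.1], [11.8, 3.2, -17.4]]
```

Request:
{"method": "jog_arm", "body": {"dp": [[-0.1,0,-1.5],[-0.1,0,-2.9],[0,0,-4.4],[0.3,0.1,-5.8],[0.7,0.2,-7.2],[1.2,0.3,-8.6],[1.8,0.5,-9.9],[2.6,0.7,-11.1]], "turn": [0,0,0,0,0,0,0,0], "gripper": [-1,-1,-1,-1,-1,-1,-1,-1]}}

```text
t: 40.8
eef_pos: [0.5293, -0.2662, 0.2738]
orientation: [[0.002, 0.063, 0.998], [-0.0, 0.998, -0.063], [-1.0, -0.0, 0.002]]
ft_force: [0.4, 0.6, 4.1]
opening: 0.0087
```

Request:
{"method": "jog_arm", "body": {"dp": [[0.9,0.2,-1.2],[1.8,0.5,-2.3],[2.9,0.8,-3.2],[4.0,1.1,-4.1],[5.3,1.4,-4.8],[6.5,1.7,-5.5],[7.6,2.0,-5.9],[8.7,2.3,-6.2]], "turn": [0,0,0,0,0,0,0,0], "gripper": [-1,-1,-1,-1,-1,-1,-1,-1]}}

```text
t: 41.6
eef_pos: [0.471, -0.2393, 0.1872]
orientation: [[0.006, 0.064, 0.998], [-0.001, 0.998, -0.064], [-1.0, -0.0, 0.006]]
ft_force: [9.4, 4.8, -0.2]
opening: 0.0086
```

```bash
python3 - <<'E'
from h import *
o=ctrl.observe();print(o['t'],o['eef_pos'],o['opening'],o['ft_force'],shift(handle(0)-[0,0,.0187]))
E
```

```text
41.6 [ 0.47103015 -0.23933551  0.18722626] 0.008640833875340547 [ 9.35986215  4.79224664 -0.16027621] [ 1.05  0.49 -0.46]
```

Request:
{"method": "jog_arm", "body": {"dp": [[0.3,0.1,0.2],[0.6,0.2,0.2],[0.8,0.2,0.2],[0.8,0.2,0.2]], "turn": [0,0,0,0], "gripper": [-1,-1,-1,-1]}}

```text
t: 42.0
eef_pos: [0.4712, -0.2391, 0.1833]
orientation: [[0.002, 0.062, 0.998], [-0.003, 0.998, -0.062], [-1.0, -0.003, 0.002]]
ft_force: [-14.5, 0.7, 41.3]
opening: 0.0088
```

Request:
{"method": "jog_arm", "body": {"dp": [[0.3,0.1,0.1],[0.5,0.1,0.1],[0.5,0.1,0.1]], "turn": [0,0,0], "gripper": [-1,-1,-1]}}

```text
t: 42.3
eef_pos: [0.4712, -0.2387, 0.1791]
orientation: [[0.0, 0.062, 0.998], [-0.004, 0.998, -0.062], [-1.0, -0.004, 0.001]]
ft_force: [-22.2, -0.5, 53.9]
opening: 0.0087
```

The push back of 41–54 N suggests the leaf is on its stop. Releasing, lifting away and checking its angle.

Request:
{"method": "jog_arm", "body": {"dp": [[-0.6,0,0],[-0.6,0,0],[-0.6,0,0],[-0.6,0,0],[-3,0,0],[-7,0,0],[-12,2,-2],[-16,6,-4]], "turn": [0,0,0,0,0,0,0,0], "gripper": [-1,-0.5,-0.2,0,0,0,0,0]}}

```text
t: 43.1
eef_pos: [0.4407, -0.1858, 0.3234]
orientation: [[0.0, 0.065, 0.998], [-0.0, 0.998, -0.065], [-1.0, -0.0, 0.0]]
ft_force: [1.1, 0.6, -0.5]
opening: 0.0425
```

Request:
{"method": "jog_arm", "body": {"dp": [[0,5,-3],[0,10,-4],[0,15,-4],[0,20,-4],[0,20,-4]], "turn": [0,0,0,0,0], "gripper": [0,0,0,0,0]}}

```text
t: 43.6
eef_pos: [0.4127, 0.0209, 0.3217]
orientation: [[-0.0, 0.058, 0.998], [0.001, 0.998, -0.058], [-1.0, 0.001, -0.001]]
ft_force: [-0.3, 0.1, -0.2]
opening: 0.0426
```

```bash
cat > leaf.py <<'E'
from h import *
for n in('side','top'):
    c=cam(n);W=pts(c);Q=topress(W);hsv=cv2.cvtColor(c['frame'],cv2.COLOR_BGR2HSV)
    yel=(abs(hsv[...,0].astype(int)-25)<5)&(hsv[...,1]>170)
    for lab,a,b in(('upper',.122,.192),('lower',-.06,.1)):
        m=yel&(Q[...,1]>a)&(Q[...,1]<b)&(abs(Q[...,0])<.1)&(Q[...,2]>.03)&(Q[...,2]<.075);P=Q[m]
        if lab=='upper':P=P[(P[:,0]>-.04)]
        for _ in range(3):
            q=np.polyfit(P[:,0],P[:,2],1);r=P[:,2]-np.polyval(q,P[:,0]);P=P[abs(r)<2.5*r.std()]
        print(n,lab,len(P),'slope',q.round(4))
    if n=='side':cv2.imwrite('pics/side8.png',cv2.resize(c['frame'][90:400,200:420],None,fx=1.9,fy=1.9,interpolation=cv2.INTER_CUBIC))
o=ctrl.observe();print(o['t'],o['eef_pos'],o['opening'],o['ft_force'])
E
python3 leaf.py
```

```text
side upper 1080 slope [-0.0134  0.0463]
side lower 2521 slope [0.0025 0.0446]
top upper 759 slope [-0.0082  0.0438]
top lower 1391 slope [0.0065 0.0423]
43.7 [0.41301441 0.01821938 0.32155899] 0.04274949405482613 [-0.3662023  -0.42072576 -0.95453006]
```

View pics/side8.png

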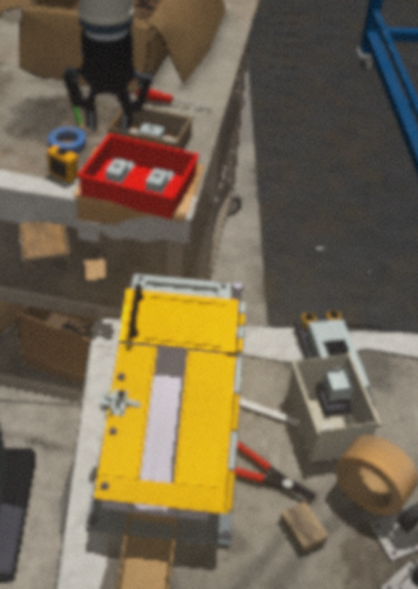

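The side view shows the upper leaf flush with the lower one (relative angle about 0.015 rad) and the bolt home at (118,402). The chute is empty, both rejects are in the tray at (118,168) and (158,180), and the good cover is in the box at (152,130). Handing in after a last tape and cover check.

```bash
python3 - <<'E'
from boxes import *
boxes('top');c=cam('side');W=pts(c)
m=(W[...,2]>.055)&(W[...,2]<.08)&(W[...,0]>.24)&(W[...,0]<.36)&(W[...,1]>.25)&(W[...,1]<.37);print('tape',np.median(W[m],0))
o=ctrl.observe();print(o['t'],np.abs(o['qd']).max());print(ctrl.job_done())
E
```

```text
top tray 518 c 442 299 short 166 long 205 az of short 72.2
top box 321 c 456 458 short 115 long 159 az of short 72.7
tape [0.29423613 0.31446613 0.06069589]
43.8 1.6463834571516174
the job is handed in; nothing more can be done
None
```

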